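# Pry the snap-fit cover off a sensor box

## Robot

A 6-joint arm with a two-finger parallel gripper is mounted at the origin on a cart in front of the work surface, level with it; the furniture and walls round the work are solid. World frame = base frame: x ahead of the robot, y to its left, z up, the work surface at z = 0. Lengths are in m, angles in rad, forces in N, time in s.
With the tool pointing down it reaches from about 0.35 to 0.85 m from the base axis. Payload 8.1 kg.
Tool frame: the origin (TCP) lies at the very end of the fingers, on their centre line; the grasp point (between the pads) lies 19 mm behind it (robot.pinch_z is the distance from the TCP to the grasp point, in m); x points along the fingers, z is the direction in which the jaws open and shut, and the axes are right-handed (so a half turn about x gives the same grasp; the last joint's range is limited). The gripper opens to 93 mm and grips with 3 to 60 N. Pads are 15 mm wide; open, the fingers measure 128 mm over their backs; the gripper's body (75 mm by 188 mm) begins 65 mm behind the grasp point.
Start: joints at [1.138, 0.13, 1.488, -0, 1.523, -0.085], TCP at [0.204, 0.564, 0.219] pointing down, gripper open.
Joint ranges: [-2.96, 2.96], [-0.89, 2.26], [0.02, 2.5], [-1.34, 4.48], [0, 2.73], [-2.66, 2.66]. Speed limits (rad/s): [2.39, 2.39, 2.79, 3.14, 3.14, 3.14].

## Interface

Orientations are given as a rotation vector (axis times angle).
In Python, from plant import robot, optics, ticket gives the robot as it stands.
- The arm moves only by the tool jog_arm, never from a script. Its argument "targets" is a list of rows, each a list of 7 numbers: the shift along the tool's x, y, z in cm, then the turn, a rotation vector about the tool's x, y, z in degrees, then the closure, from 0 (fully open) to 1 (shut). In form: [[dx, dy, dz, ax, ay, az, grip], ...]. A call has 1 to 5 rows; each row is the pose to reach, as a shift and turn from the pose measured when the call began, along the tool's axes at that moment; what a row does not reach only later rows make up. A row lasts 1/8 s, in which the tool goes at most 62.5 mm and 10.7 degrees, less where a joint would pass 70% of its speed; a pose out of reach is approached as far as the arm can. A call with a gripper value outside its range is refused whole. The fingers move at their own pace and stop on an object; "squeeze" is the grip in N (left out, the last holds). Time passes only in rows, so rows that repeat a pose let the fingers close. It gives the time, the measured TCP pose, the force and the opening at its end, in the units of the state.
- robot.read_state(): the state, without advancing time (a new reading comes with each control period).
- optics.read_camera(name): name is "side" or "top" or "wrist"; returns a dict with "frame" (384x512x3 uint8, red, green, blue), "vertical_fov" (degrees; the focal length in pixels is half the picture's height over the tangent of half this angle, whatever the lens; pixels are square), "cx", "cy" (the principal point, pixels), "R" (3x3) and "t" (3): a world point X has camera coordinates R X + t. Camera axes: x right, y down, z forward; pixel columns grow to the right and rows downward; lengths in m; the calibration is good to about 2 mm. A picture is of the moment at which its call begins. There is no depth.
- ticket.close_job(): hands the job in, once; it reports no verdict.
The state is a dict: "t": time; "q": joint angles; "dq": joint speeds; "joint_torque": joint torques, N m; "tool_pos": TCP position; "orientation": TCP orientation; "force": force on the tool from outside, world axes, zero at the start; "wrist_torque": the same for the moment, N m; "opening": finger opening in m.
Only numpy, scipy, OpenCV 4.12 (cv2) and the standard library are available. Lean on these libraries where they do the work, as an engineer would, in place of code of your own. Each camera call takes 0.05 s, during which the arm holds its last target.

## Task

Pry the blue snap-fit cover of the sensor box loose at its notch with the orange flat-blade tool, without taking hold of the cover while it is still snapped shut. Lay the tool back on its black mat, then lift the loose cover off and lay it right side up and lengthwise on the green mat. Leave the two bottles close beside the box standing where they are.

Things in the scene. Friction and masses are not known exactly. Their poses are not given: they have to be found in the camera images.
- sensor_box: Grey sensor box fixed to the bench, walls 120 long (its x) x 56 wide (its y), wall tops 94 above the bench; a flange 160 x 84 x 8 at its foot. Origin on the bench under its centre; its x axis points from the notch end to the rear. Two sprung clips inside, 12 in front of the centre (towards the notch), hold the cover
- box_notch (a point): Middle of the top edge of the box's notch end (box x = -60, height 94), box's axes: the blade is levered over this edge. Above it the shut cover leaves a notch 22 wide, 8 high (height 94 to 102), marked yellow, open towards box -x. Inside, the space under the cover is free at that height for 34 inwards, at least 50 wide
- cover_center (a point): Centre of the blue snap-fit cover, a loose cap 124 long (x) x 60 wide (y), 90 g: on its mid-line, half-way up its 15 high sides; cover's axes, z up. Shut, it lies over the box's centre at height 101.5. The sides stand 2 out beyond the box walls. Four feet reach 11 below the sides' lower edge: on a surface this point stands 18.5 above it
- cover_notch (a point): Upper edge of the notch, on the cover, mid-line: 62 in front of the cover's centre; height 102 shut. To unsnap, this end must be raised about 8 (about 10 N; the rear end stays down as a hinge). The clips then push it on up and it stays loose, this end about 16 higher than shut, sloping about 8 degrees down to the rear; then it lifts straight off
- tool_grip (a point): Point in the pry tool's handle, mid-thickness, 61 from its free end, near the balance point: a good grip. Tool 160 long, 80 g: orange handle 96 long, 20 wide, 16 thick, short black collar, then a straight steel blade 14 wide, 3 thick, in the middle of the handle's thickness, 57 of it bare. Tool x axis points along it to the blade tip, z up as it lies
- tool_tip (a point): Middle of the blade's tip, 99 from tool_grip along the tool's x, with the tool's axes
- tool_mat: Black rubber mat 170 (x) x 100 (y) x 4 on which the tool lies, fixed; origin under its centre, on the bench
- cover_mat: Green mat 170 (x) x 100 (y) x 4 for the cover, fixed; origin under its centre, on the bench
- flank_bottle_a: Amber bottle with white cap, 41 across, 85 high, standing close beside the rear half of the box; origin under its centre
- flank_bottle_b: Amber bottle with black cap, 48 across, 103 high, standing close beside the rear half of the box on the other side; origin under its centre
Mind the look-alikes: they are no part of the job. There is more than one size of the part that bears cover_center; the job needs the larger.

How it is judged:
By the outcome, as a careful person would: the job done as asked, in the order asked, and still so for the second after the job is handed in, with the robot touching nothing.
It also fails if it takes over 64 s, if anything falls off the work surface, if the arm or the gripper's body presses on something with over 40 N, if the wrist force passes 120 N, or if a joint passes its speed limit or range.

## Working session

There is one attempt and no reset: what is moved stays moved. The work goes in short steps, Python scripts to look and compute and a tool call to move; the robot and the scene stay as the last step left them, time stands still between calls to the robot, and variables do not carry over. Pictures are saved under pics/ and viewed, and the job is handed in when it is done.

Besides the shell and the picture viewer there is one more tool, called after "Emit:" as name([rows], argument=value, ...), one row to a line, values as JSON. jog_arm: Moves the arm, as the interface text tells. Its arguments: {"type":"object","properties":{"targets":{"type":"array"},"squeeze":{"type":"number"}},"required":["targets"]}

```bash
ls; mkdir -p pics
cat > h.py <<'E'
import numpy as np,cv2
from plant import robot,optics,ticket
from scipy.spatial.transform import Rotation as Ro
def cam(n,save=None):
    c=optics.read_camera(n)
    if save: cv2.imwrite('pics/'+save,c['frame'][:,:,::-1])
    c['f']=c['frame'].shape[0]/2/np.tan(np.radians(c['vertical_fov'])/2)
    c['R']=np.array(c['R']);c['t']=np.array(c['t'])
    return c
def ray(c,u,v):
    d=np.array([(u-c['cx'])/c['f'],(v-c['cy'])/c['f'],1.]);R=c['R']
    return -R.T@c['t'],R.T@d
def onz(c,u,v,z):
    o,d=ray(c,u,v);return o+d*(z-o[2])/d[2]
def proj(c,X):
    p=c['R']@np.array(X)+c['t'];return p[:2]/p[2]*c['f']+[c['cx'],c['cy']]
E
python3 - <<'E'
from h import *
s=robot.read_state();print(s)
print([x for x in dir(robot) if x[0]!='_'])
for n in ['side','top','wrist']:
    c=cam(n,n+'0.png');print(n,c['vertical_fov'],c['cx'],c['cy'],-c['R'].T@c['t'],c['R'][2],{k for k in c})
E
```

```text
pics
{'t': 0.0, 'q': array([ 1.13759194e+00,  1.31152398e-01,  1.48926177e+00,  4.15447915e-05,
        1.52300407e+00, -8.54293826e-02]), 'dq': array([-0.00072685,  0.00090628, -0.00075623, -0.00099935,  0.00049664,
        0.00038523]), 'joint_torque': array([ 3.70300859e-04, -5.59845471e+01, -4.91761851e+01,  7.68914027e-02,
        3.52701510e-02, -1.63186501e-04]), 'tool_pos': array([0.20422739, 0.56357343, 0.21760231]), 'orientation': array([-0.95025859,  1.35553423,  0.94880176]), 'force': array([-0.31874325,  0.38645286, -0.25053223]), 'wrist_torque': array([ 0.02261256,  0.00014268, -0.0225376 ]), 'opening': 0.09304261983690028}
['IKError', 'pinch_z', 'read_state']
side 50.26363167338029 256.26399427325356 191.95811843914498 [0.84993689 0.75157587 0.76362382] [-0.24287458 -0.7276047  -0.6415632 ] {'f', 'R', 'cy', 'vertical_fov', 't', 'cx', 'frame'}
top 48.85644033627515 262.42104499547935 186.12600881667626 [ 0.41288071 -0.04225704  1.03960616] [ 0.18892711  0.02138455 -0.98175824] {'f', 'R', 'cy', 'vertical_fov', 't', 'cx', 'frame'}
wrist 60.21777025235742 251.22658126773365 192.47429026670991 [0.13136918 0.59079181 0.38363484] [ 0.25968694 -0.09558186 -0.96095099] {'f', 'R', 'cy', 'vertical_fov', 't', 'cx', 'frame'}
```

View pics/top0.png

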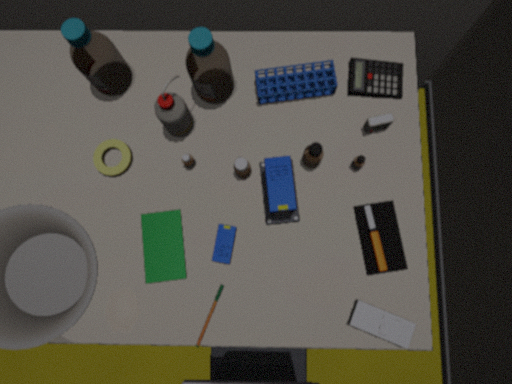

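View pics/side0.png

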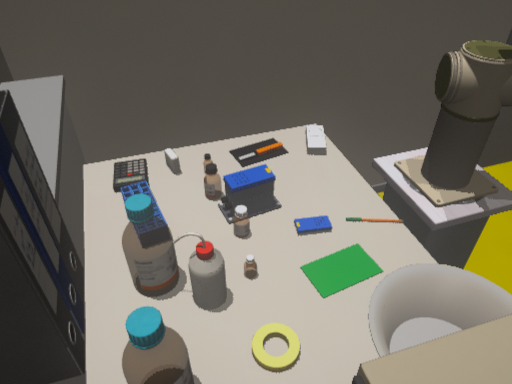

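View pics/wrist0.png

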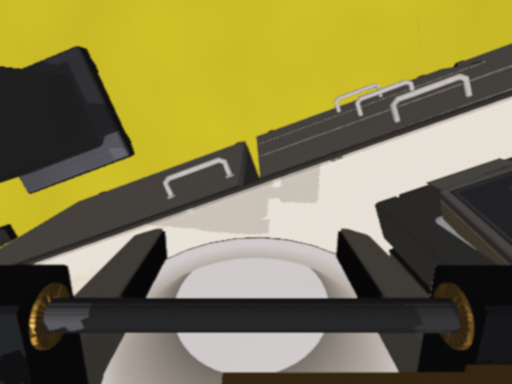

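Run:
```python
from h import *
c=cam('top');im=c['frame'];hsv=cv2.cvtColor(im,cv2.COLOR_RGB2HSV)
cv2.imwrite('pics/t_box.png',cv2.resize(im[130:230,220:420,::-1],None,fx=4,fy=4,interpolation=cv2.INTER_CUBIC))
cv2.imwrite('pics/t_tool.png',cv2.resize(im[190:280,340:420,::-1],None,fx=6,fy=6,interpolation=cv2.INTER_CUBIC))
def blobs(m,name,z,minA=15):
    n,l,st,ce=cv2.connectedComponentsWithStats(m.astype(np.uint8))
    for i in range(1,n):
        if st[i,4]<minA: continue
        cn,_=cv2.findContours((l==i).astype(np.uint8),0,2)
        r=cv2.minAreaRect(cn[0]);b=cv2.boxPoints(r)
        print(name,st[i,4],ce[i].round(1),'world',onz(c,*ce[i],z).round(4)[:2],'box',[onz(c,*p,z).round(4)[:2].tolist() for p in b])
H,S,V=hsv[...,0],hsv[...,1],hsv[...,2]
blobs((H>100)&(H<125)&(S>150)&(V>90),'blue',.109)
blobs((H>50)&(H<75)&(S>150)&(V>60),'green',.004)
blobs((H>5)&(H<20)&(S>180)&(V>120),'orange',.02)
blobs((V<45)&(np.arange(512)[None]>340)&(np.arange(384)[:,None]<290)&(np.arange(384)[:,None]>190)&(np.arange(512)[None]<412),'black',.004,100)
blobs((H>22)&(H<35)&(S>150)&(V>100)&(np.arange(384)[:,None]<300),'yellow',.1,5)
```

```text
blue 685 [291.5  81. ] world [ 0.8446 -0.0865] box [[0.8678, -0.0002], [0.8947, -0.1836], [0.8335, -0.19], [0.807, -0.0088]]
blue 16 [299.9  95.7] world [ 0.808  -0.1063] box [[0.8122, -0.1017], [0.8122, -0.1111], [0.8048, -0.1111], [0.8047, -0.1017]]
blue 15 [281.8  98.2] world [ 0.8015 -0.064 ] box [[0.8044, -0.0574], [0.8045, -0.0691], [0.7995, -0.0691], [0.7994, -0.0575]]
blue 15 [262.7 100.6] world [ 0.7952 -0.0196] box [[0.7991, -0.0155], [0.7992, -0.0248], [0.7918, -0.0249], [0.7917, -0.0156]]
blue 1287 [279.7 182.4] world [ 0.6009 -0.0607] box [[0.655, -0.0246], [0.6624, -0.0838], [0.5429, -0.097], [0.5357, -0.0392]]
blue 579 [223.8 244.5] world [0.461  0.0606] box [[0.4276, 0.0845], [0.5049, 0.0725], [0.4984, 0.0357], [0.4214, 0.0483]]
green 2496 [162.8 246.1] world [0.4603 0.221 ] box [[0.5381, 0.2822], [0.5484, 0.1858], [0.3852, 0.162], [0.3752, 0.2555]]
orange 92 [379.6 251.3] world [ 0.4548 -0.3006] box [[0.4984, -0.2834], [0.5013, -0.295], [0.4162, -0.3124], [0.4134, -0.301]]
black 1362 [389.  234.7] world [ 0.4957 -0.3288] box [[0.5692, -0.2821], [0.5823, -0.3389], [0.
[... 980 characters left out ...]
, -0.3867], [0.5893, -0.3934], [0.5688, -0.3922], [0.5687, -0.3856]]
yellow 17 [428.1 201.2] world [ 0.5639 -0.3922] box [[0.5756, -0.3904], [0.5756, -0.3948], [0.5553, -0.3937], [0.5552, -0.3892]]
yellow 24 [282.5 207.1] world [ 0.5463 -0.0676] box [[0.5488, -0.0597], [0.549, -0.0753], [0.5422, -0.0754], [0.542, -0.0597]]
yellow 20 [427.6 210.8] world [ 0.5421 -0.3898] box [[0.5507, -0.3868], [0.5508, -0.3934], [0.5329, -0.3923], [0.5328, -0.3857]]
yellow 263 [430.5 258.1] world [ 0.4385 -0.3902] box [[0.5322, -0.3848], [0.533, -0.3958], [0.3524, -0.395], [0.3517, -0.3844]]
yellow 7 [226.7 226.4] world [0.5014 0.0563] box [[0.5023, 0.0602], [0.5024, 0.0535], [0.5001, 0.0534], [0.5, 0.0601]]
```

View pics/t_box.png

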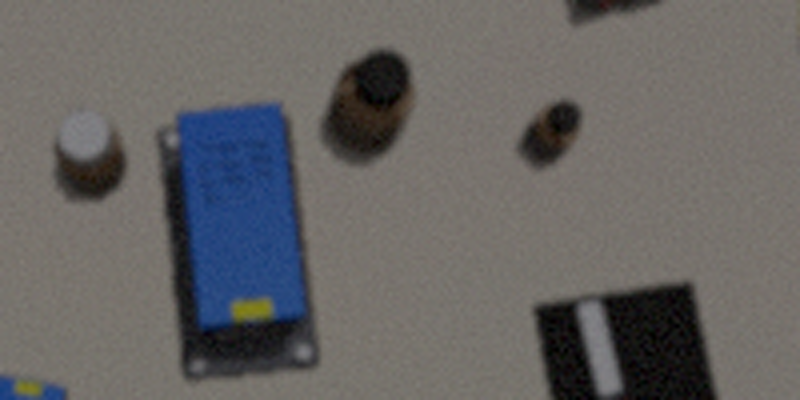

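View pics/t_tool.png

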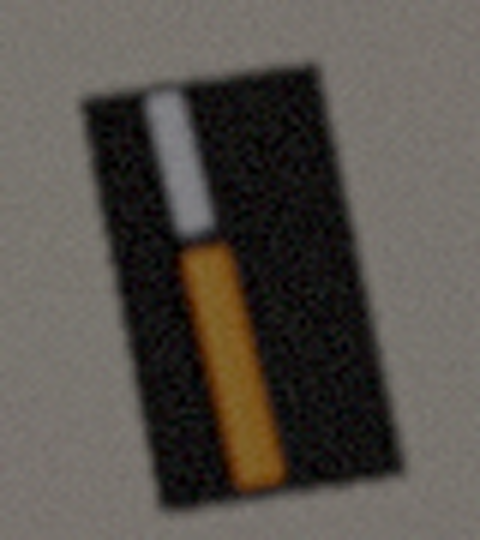

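```bash
cat >> h.py <<'E'
def goto(p,R,st=None):
    """print shift in cm tool axes, and turn deg. p TCP world"""
    s=st or robot.read_state();R0=Ro.from_rotvec(s['orientation'])
    d=R0.inv().apply(np.array(p)-s['tool_pos'])*100
    w=np.degrees((R0.inv()*R).as_rotvec())
    print('SHIFT',d.round(2),'TURN',w.round(2),'rows>=',np.ceil(max(np.linalg.norm(d)/6.25,np.linalg.norm(w)/10.7)));return d,w
def Rt(yaw,pitch=0,flip=1):
    """gripper for tool x-axis at yaw,pitch(up): jaw axis = tool y * flip"""
    tx=np.array([np.cos(yaw)*np.cos(pitch),np.sin(yaw)*np.cos(pitch),np.sin(pitch)])
    ty=np.array([-np.sin(yaw),np.cos(yaw),0]);tz=np.cross(tx,ty)
    X=-tz;Z=ty*flip;Y=np.cross(Z,X)
    return Ro.from_matrix(np.stack([X,Y,Z],1))
E
python3 - <<'E'
from h import *
s=robot.read_state();print(Ro.from_rotvec(s['orientation']).as_matrix().round(3))
c=cam('top')
f=lambda p,z:onz(c,340+(p[0]+.5)/6-.5,190+(p[1]+.5)/6-.5,z)
tip=f((163,88),.0135);end=f((260,489),.02);hf=f((206,243),.02);bb=f((197,237),.0135)
for n,p in dict(tip=tip,end=end,hf=hf,bb=bb).items():print(n,p.round(4))
d=hf-end;print('handle',np.linalg.norm(d),np.degrees(np.arctan2(d[1],d[0])))
d=tip-end;d[2]=0;print('tool',np.linalg.norm(d),np.degrees(np.arctan2(d[1],d[0])))
yaw=np.arctan2(d[1],d[0]);g=end+d/np.linalg.norm(d)*.061;print('grip',g)
for fl in (1,-1):
  goto([g[0],g[1],.2],Rt(yaw,0,fl))
# mats
b=cv2.cvtColor(c['frame'],cv2.COLOR_RGB2GRAY)
E
```

```text
[[-0.    -0.94   0.341]
 [-0.001  0.341  0.94 ]
 [-1.     0.    -0.001]]
tip [ 0.5683 -0.2753  0.0135]
end [ 0.4089 -0.3067  0.02  ]
hf [ 0.505 -0.289  0.02 ]
bb [ 0.5079 -0.287   0.0135]
handle 0.09770900214957161 10.484648608216993
tool 0.1624888444191498 11.164785113721234
grip [ 0.46874681 -0.29493624  0.02      ]
SHIFT [  1.87 -54.12 -71.72] TURN [-3.109e+01 -5.000e-02 -2.000e-02] rows>= 15.0
SHIFT [  1.87 -54.12 -71.72] TURN [ 1.4891e+02 -2.0000e-02  6.0000e-02] rows>= 15.0
```

Run:
```python
from h import *
goto([.46,.2,.28],Rt(np.radians(11),0))
```

```text
SHIFT [ -6.17 -36.43 -25.5 ] TURN [-3.093e+01 -5.000e-02 -2.000e-02] rows>= 8.0
```

Emit:
jog_arm([
  [-6,-2,0,-5,0,0,0],
  [-6.2,-8,-5.5,-14,0,0,0],
  [-6.2,-13,-9.5,-22,0,0,0],
  [-6.2,-18,-13.5,-31,0,0,0],
  [-6.2,-23,-17,-31,0,0,0],
])

```text
t: 0.88
tool_pos: [0.3518, 0.341, 0.2803]
orientation: [-1.353, 1.11, 1.352]
force: [0.5, 0.7, 0.3]
opening: 0.0931
```

Run:
```python
from h import *
goto([.46,-.295,.23],Rt(np.radians(11),0))
print(robot.read_state()['t'])
```

```text
SHIFT [  5.07   1.78 -64.48] TURN [ 0.24 -0.03 -0.  ] rows>= 11.0
0.875
```

Emit:
jog_arm([
  [0,1,-6,0,0,0,0],
  [0,1.8,-12,0,0,0,0],
  [0,1.8,-18,0,0,0,0],
  [0,1.8,-24,0,0,0,0],
  [0,1.8,-30,0,0,0,0],
])

```text
t: 1.5
tool_pos: [0.3926, 0.0414, 0.2807]
orientation: [-1.353, 1.109, 1.351]
force: [2.1, 0.3, 0.7]
opening: 0.0928
```

Emit:
jog_arm([
  [2,0,-7,0,0,0,0],
  [3,0,-14,0,0,0,0],
  [4,0,-20,0,0,0,0],
  [5,0,-26,0,0,0,0],
  [5,0,-32,0,0,0,0],
])

```text
t: 2.12
tool_pos: [0.452, -0.2606, 0.2306]
orientation: [-1.352, 1.109, 1.352]
force: [1.2, 0.9, 0.0]
opening: 0.0933
```

Run:
```python
from h import *
print(robot.read_state()['t'])
goto([.46,-.295,.2],Rt(np.radians(11),0))
cam('wrist','w1.png')
```

```text
2.125
SHIFT [ 3.06 -0.11 -3.53] TURN [0.23 0.   0.05] rows>= 1.0
```

View pics/w1.png

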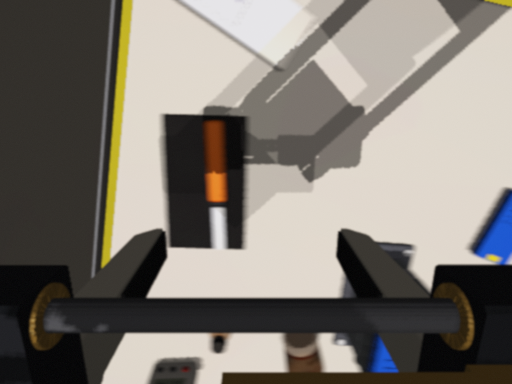

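Run:
```python
from h import *
c=cam('wrist');im=c['frame'];hsv=cv2.cvtColor(im,cv2.COLOR_RGB2HSV)
m=((hsv[...,0]>5)&(hsv[...,0]<20)&(hsv[...,1]>180)&(hsv[...,2]>90)).astype(np.uint8);m[:,300:]=0;m[:100]=0;m[215:]=0
cn,_=cv2.findContours(m,0,2);k=max(cn,key=cv2.contourArea)
P=np.array([onz(c,*p[0],.02)[:2] for p in k])
r=cv2.minAreaRect((P*1000).astype(np.float32));print(r,cv2.boxPoints(r))
# blade
b=((im.min(2)>130)).astype(np.uint8);b[:,:200]=0;b[:,240:]=0;b[:203]=0;b[250:]=0
ys,xs=np.where(b);W=np.array([onz(c,x,y,.0135)[:2] for x,y in zip(xs,ys)]);print(len(W),xs.min(),xs.max(),ys.min(),ys.max(),W.mean(0))
cv2.imwrite('pics/w1c.png',cv2.resize(im[100:260,150:260,::-1],None,fx=5,fy=3.7))
```

```text
((454.6807861328125, -298.39208984375), (93.78103637695312, 20.522655487060547), 12.883933067321777) [[ 406.68277 -298.8446 ]
 [ 411.25882 -318.8506 ]
 [ 502.6788  -297.93958]
 [ 498.10275 -277.9336 ]]
492 221 233 209 249 [ 0.53563148 -0.28081034]
```

View pics/w1c.png

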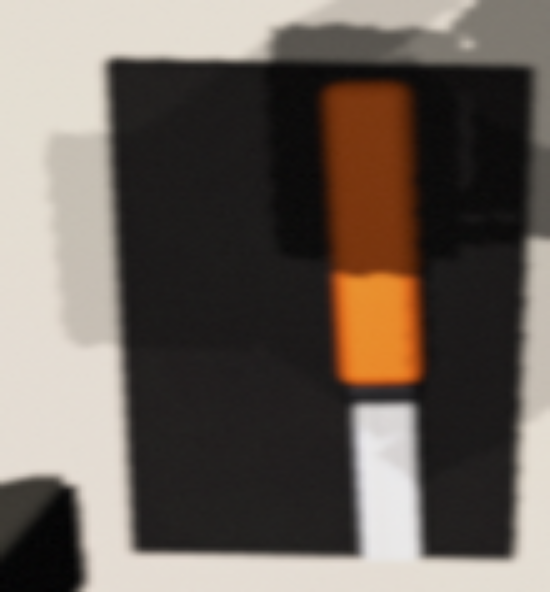

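Run:
```python
from h import *
goto([.468,-.2953,.0065],Rt(np.radians(12),0))
```

```text
SHIFT [22.29 -1.04 -3.43] TURN [-1.02 -0.   -0.09] rows>= 4.0
```

Emit:
jog_arm([
  [6,-1,-3.4,-1,0,-0.1,0.4],
  [12,-1.04,-3.43,-1,0,-0.1,0.4],
  [16,-1.04,-3.43,-1,0,-0.1,0.4],
  [18,-1.04,-3.43,-1,0,-0.1,0.4],
  [18,-1.04,-3.43,-1,0,-0.1,0.4],
], squeeze=45)

```text
t: 2.85
tool_pos: [0.4674, -0.2943, 0.0487]
orientation: [-1.36, 1.103, 1.364]
force: [0.1, -0.4, 0.7]
opening: 0.0562
```

Run:
```python
from h import *
goto([.468,-.2953,.0065],Rt(np.radians(12),0))
cam('wrist','w2.png')
```

```text
SHIFT [ 4.22 -0.04 -0.11] TURN [ 0.01  0.1  -0.07] rows>= 1.0
```

View pics/w2.png

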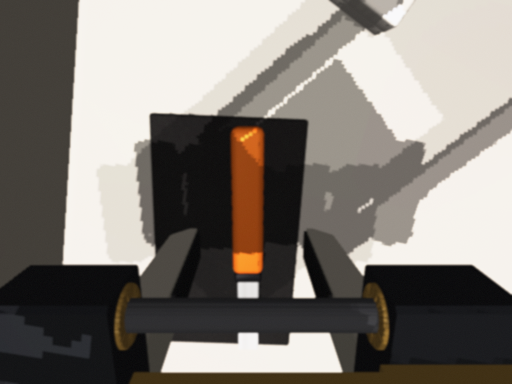

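Emit:
jog_arm([
  [2.5,0,-0.1,0,0.1,0,0.4],
  [4.0,0,-0.1,0,0.1,0,0.4],
  [4.2,0,-0.1,0,0.1,0,0.45],
  [4.2,0,-0.1,0,0.1,0,1],
  [4.2,0,-0.1,0,0.1,0,1],
])

```text
t: 3.52
tool_pos: [0.4695, -0.2968, 0.0097]
orientation: [-1.366, 1.104, 1.358]
force: [0.3, -0.5, -0.4]
opening: 0.0354
```

Emit:
jog_arm([
  [0,0,0,0,0,0,1],
  [0,0,0,0,0,0,1],
  [0,0,0,0,0,0,1],
])

```text
t: 3.9
tool_pos: [0.4699, -0.297, 0.0103]
orientation: [-1.366, 1.104, 1.358]
force: [-0.4, 0.9, 4.8]
opening: 0.0194
```

Emit:
jog_arm([
  [0,0,0,0,0,0,0.65],
  [0.3,0,0,0,0,0,0.65],
  [0.5,0,0,0,0,0,0.65],
  [0.5,0,0,0,0,0,0.65],
  [0.5,0,0,0,0,0,0.65],
])

```text
t: 4.53
tool_pos: [0.4699, -0.297, 0.0052]
orientation: [-1.366, 1.104, 1.358]
force: [-0.5, -0.2, -0.0]
opening: 0.0326
```

Run:
```python
from h import *
s=robot.read_state();print(s['tool_pos'],s['force'],s['opening'])
```

```text
[ 0.46988746 -0.29699926  0.00515635] [-0.50377706 -0.16214923 -0.0207276 ] 0.032635002900727766
```

Emit:
jog_arm([
  [0,0,0,0,0,0,1],
  [0,0,0,0,0,0,1],
  [0,0,0,0,0,0,1],
  [-1,0,0,0,0,0,1],
  [-5,0,0,0,0,0,1],
])

```text
t: 5.15
tool_pos: [0.4676, -0.2953, 0.0534]
orientation: [-1.361, 1.104, 1.363]
force: [1.1, 0.8, -0.9]
opening: 0.0197
```

Emit:
jog_arm([
  [-4,0,0,0,0,0,1],
  [-10,0,0,0,0,0,1],
  [-14,0,0,0,0,0,1],
  [-14,0,0,0,0,0,1],
])

```text
t: 5.65
tool_pos: [0.47, -0.2969, 0.1989]
orientation: [-1.369, 1.103, 1.355]
force: [0.0, -0.8, -0.5]
opening: 0.0195
```

Run:
```python
from h import *
s=robot.read_state();print(s['t'],s['tool_pos'],s['force'],s['opening'],s['q'])
cam('wrist','w3.png');cam('side','s3.png');cam('top','t3.png')
```

```text
5.65 [ 0.47001245 -0.29688953  0.19888456] [ 0.04738232 -0.77256121 -0.54061512] 0.019491855869219688 [-6.55008182e-01  1.37414713e-02  1.64658753e+00 -8.80192009e-04
  1.47371948e+00 -2.43524896e+00]
```

View pics/w3.png

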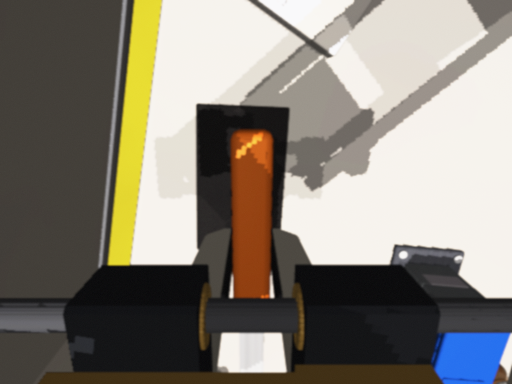

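View pics/s3.png

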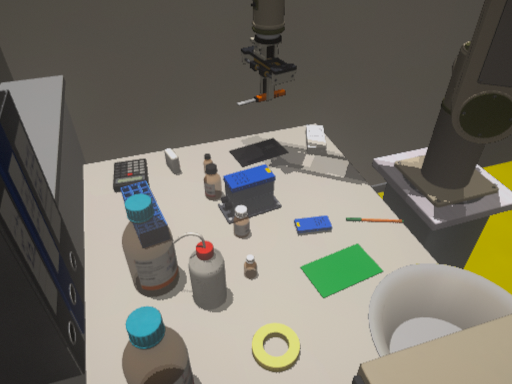

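View pics/t3.png

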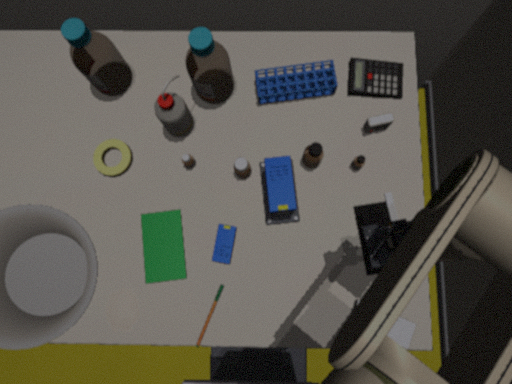

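Run:
```python
from h import *
goto([.66,-.055,.28],Rt(np.radians(7),0))
c=cam('side');s=robot.read_state();R=Ro.from_rotvec(s['orientation']).as_matrix()
print(-R[:,1])
tx=-R[:,1] if R[0,1]<0 else R[:,1]
tip=s['tool_pos']-R[:,0]*.007+tx*.0977;print('tip',tip,proj(c,tip), 'end',proj(c,s['tool_pos']-R[:,0]*.007-tx*.0623))
im=cam('side')['frame'];cv2.imwrite('pics/s3c.png',cv2.resize(im[70:130,220:310,::-1],None,fx=8,fy=8,interpolation=cv2.INTER_CUBIC))
```

```text
SHIFT [ -8.8  -23.82  19.46] TURN [ 5.    0.09 -0.15] rows>= 6.0
[ 0.97813286  0.20795325 -0.0034    ]
tip [ 0.56250089 -0.27424765  0.19821619] [238.12034995 105.54002554] end [284.50857166  92.52658538]
```

View pics/s3c.png

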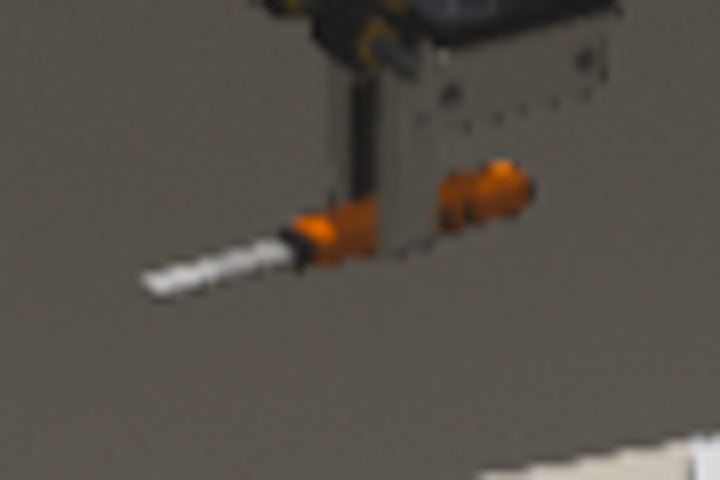

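Emit:
jog_arm([
  [-6,-1,1,1,0,0,1],
  [-8.8,-5,5,2,0,0,1],
  [-8.8,-9,9,3,0,0,1],
  [-8.8,-13,12.5,4,0,0,1],
  [-8.8,-17,16,5,0,0,1],
])

```text
t: 6.52
tool_pos: [0.6005, -0.1012, 0.2774]
orientation: [-1.293, 1.152, 1.305]
force: [0.6, -0.7, -1.1]
opening: 0.0196
```

Emit:
jog_arm([
  [0,-4,2,0,0,0,1],
  [0,-7,3.5,0,0,0,1],
  [0,-7,3.5,0,0,0,1],
])

```text
t: 6.9
tool_pos: [0.666, -0.056, 0.2739]
orientation: [-1.292, 1.153, 1.31]
force: [-0.7, -0.3, -1.8]
opening: 0.0196
```

Run:
```python
from h import *
s=robot.read_state();print(s['t'],s['tool_pos'],s['q'])
cam('wrist','w4.png')
```

```text
6.9 [ 0.66596313 -0.05604824  0.27385364] [-0.16171835  0.31430947  1.17766318  0.00189591  1.66113099 -1.85643224]
```

View pics/w4.png

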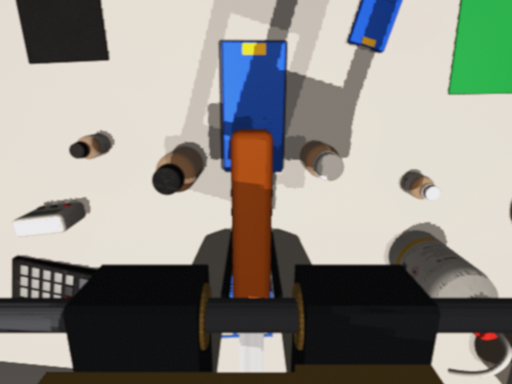

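Run:
```python
from h import *
c=cam('wrist');im=c['frame']
cv2.imwrite('pics/w4c.png',cv2.resize(im[25:185,130:360,::-1],None,fx=3.4,fy=3.4,interpolation=cv2.INTER_CUBIC))
hsv=cv2.cvtColor(im,cv2.COLOR_RGB2HSV)
H,S,V=hsv[...,0],hsv[...,1],hsv[...,2]
m=((H>100)&(H<125)&(S>120)&(V>60)).astype(np.uint8);m[:,:200]=0;m[:,300:]=0;m[180:]=0
Y=((H>18)&(H<35)&(S>150)&(V>120)).astype(np.uint8);Y[:,:200]=0;Y[:,300:]=0;Y[:30]=0;Y[80:]=0
m|=Y
ys,xs=np.where(Y);print('yellow',xs.min(),xs.max(),ys.min(),ys.max(),onz(c,xs.mean(),ys.mean(),.109))
L=[];Rr=[]
for v in range(50,125,3):
    x=np.where(m[v])[0];L.append(onz(c,x.min()-.5,v,.109)[:2]);Rr.append(onz(c,x.max()+.5,v,.109)[:2])
L=np.array(L);Rr=np.array(Rr)
for n,A in(('L',L),('R',Rr)):
    p=np.polyfit(A[:,0],A[:,1],1);print(n,np.degrees(np.arctan(p[0])),np.polyval(p,.6), np.std(A[:,1]-np.polyval(p,A[:,0])))
F=[]
for u in range(224,283,4):
    y=np.where(m[:,u])[0];F.append(onz(c,u,y.min()-.5,.109)[:2])
F=np.array(F);p=np.polyfit(F[:,1],F[:,0],1);print('front',np.degrees(np.arctan(p[0])),F.mean(0),np.polyval(p,-.068))
for u in (222,226,276,282):
    y=np.where(m[:,u])[0];print(u,y.max(),onz(c,u,y.max()+.5,.109))
```

```text
yellow 244 265 45 55 [ 0.54389452 -0.06764563  0.109     ]
L 6.5439674388621425 -0.09116666422462512 0.00039919625128269923
R 7.000959542430281 -0.030512307037657574 0.00027874381459975074
front -6.239427490425355 [ 0.53786733 -0.07076134] 0.5375654283450296Traceback (most recent call last):
  File "<stdin>", line 21, in <module>
    return umr_maximum(a, axis, None, out, keepdims, initial, where)
ValueError: zero-size array to reduction operation maximum which has no identity
```

View pics/w4c.png

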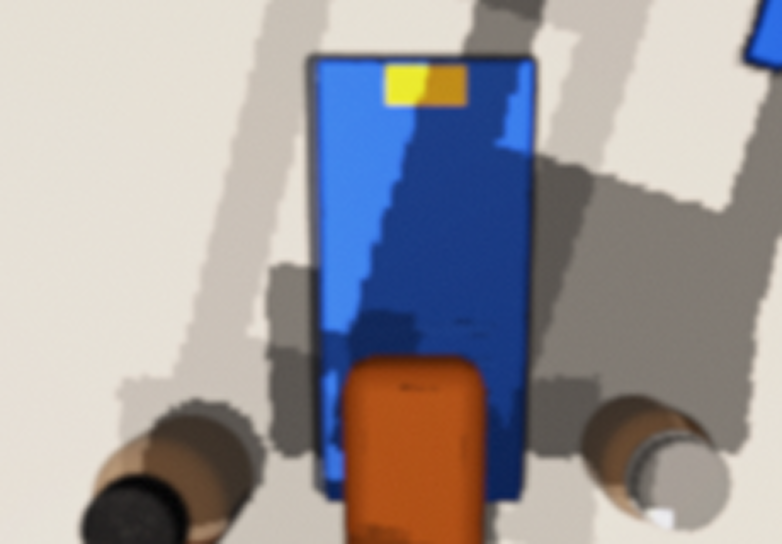

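```bash
cat >> h.py <<'E'
BY=np.radians(6.8);BO=np.array([.5995,-.0608,0]);U=np.array([np.cos(BY),np.sin(BY),0]);ZZ=np.array([0,0,1.])
LT=.0977;OFF=.0068
def pry(th,d,dz=0,lat=0):
    th=np.radians(th);P=BO-U*.060+ZZ*(.094+dz)+lat*np.array([-U[1],U[0],0])
    tx=U*np.cos(th)+ZZ*np.sin(th);n=-U*np.sin(th)+ZZ*np.cos(th)
    return P+n*(.0015-OFF)-tx*(LT-d), Rt(BY,th)
E
python3 - <<'E'
from h import *
p,R=pry(0,-.02,.0025);print(p)
goto([p[0],p[1],.26],R)
E
```

```text
[ 0.42305003 -0.08184039  0.0912    ]
SHIFT [ 1.76 24.28  0.57] TURN [ 0.19  0.23 -0.55] rows>= 4.0
```

Emit:
jog_arm([
  [0,6,0.2,0.2,0.2,-0.5,1],
  [0,12,0.4,0.2,0.2,-0.5,1],
  [0,18,0.5,0.2,0.2,-0.5,1],
  [0,24.3,0.57,0.2,0.2,-0.5,1],
  [5,24.3,0.57,0.2,0.2,-0.5,1],
])

```text
t: 7.62
tool_pos: [0.4225, -0.0839, 0.233]
orientation: [-1.303, 1.147, 1.282]
force: [1.4, -0.8, -1.8]
opening: 0.0192
```

Emit:
jog_arm([
  [5,0,0,0,0,0,1],
  [10,0,0,0,0,0,1],
  [12,0,0,0,0,0,1],
  [12,0,0,0,0,0,1],
])

```text
t: 8.12
tool_pos: [0.4215, -0.0846, 0.1111]
orientation: [-1.3, 1.15, 1.285]
force: [0.4, 0.3, -1.1]
opening: 0.0195
```

Run:
```python
from h import *
s=robot.read_state();print(s['t'],s['tool_pos'],s['q'])
p,R=pry(0,-.02,.0025);print(p)
goto(p,R)
```

```text
8.125 [ 0.42150976 -0.08457459  0.11108508] [-3.16659208e-01 -2.79879788e-01  2.07719255e+00 -8.55996479e-04
  1.33521889e+00 -2.00141582e+00]
[ 0.42305003 -0.08184039  0.0912    ]
SHIFT [ 1.99 -0.17  0.26] TURN [-0.26 -0.26  0.45] rows>= 1.0
```

Emit:
jog_arm([
  [1.5,-0.2,0.26,-0.3,-0.3,0.4,1],
  [2.0,-0.2,0.26,-0.3,-0.3,0.4,1],
  [2.0,-0.2,0.26,-0.3,-0.3,0.4,1],
])

```text
t: 8.5
tool_pos: [0.4233, -0.0818, 0.091]
orientation: [-1.296, 1.149, 1.297]
force: [-0.1, -0.5, -0.7]
opening: 0.0199
```

Run:
```python
from h import *
s=robot.read_state();print(s['t'],s['tool_pos'])
p,R=pry(0,-.02,.0025);goto(p,R)
c=cam('side');im=c['frame']
cv2.imwrite('pics/s5.png',cv2.resize(im[130:230,200:330,::-1],None,fx=6,fy=6,interpolation=cv2.INTER_CUBIC))
Rm=Ro.from_rotvec(s['orientation']).as_matrix();tx=-Rm[:,1]
tip=s['tool_pos']-Rm[:,0]*OFF+tx*LT
for n,X in dict(tip=tip,notch=BO-U*.06+ZZ*.094,cn=BO-U*.062+ZZ*.102).items():
    q=proj(c,X);print(n,X,q,(q-[200,130])*6)
t=cam('top');im=t['frame']
cv2.imwrite('pics/t5.png',cv2.resize(im[170:260,230:340,::-1],None,fx=6,fy=6,interpolation=cv2.INTER_CUBIC))
q=proj(t,tip);print((q-[230,170])*6)
```

```text
8.5 [ 0.42328672 -0.08181924  0.09097314]
SHIFT [-0.02  0.02  0.  ] TURN [0.05 0.05 0.03] rows>= 1.0
tip [ 0.52028714 -0.07017892  0.09782524] [275.69841884 171.08697838] [454.19051307 246.5218703 ]
notch [ 0.53992207 -0.06790424  0.094     ] [269.1149822  174.10222979] [414.68989322 264.61337876]
cn [ 0.53793614 -0.06814105  0.102     ] [269.84141366 171.53450967] [419.04848197 249.20705804]
[321.5105849 292.9658993]
```

View pics/s5.png

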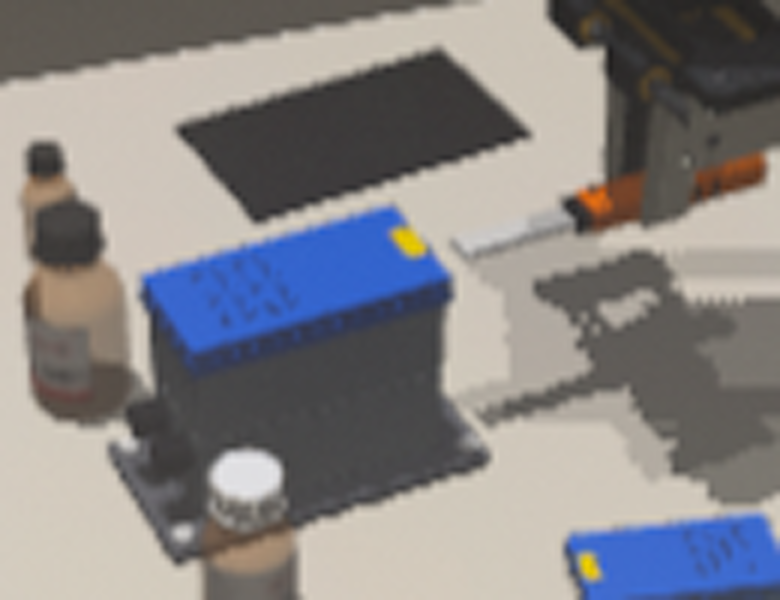

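View pics/t5.png

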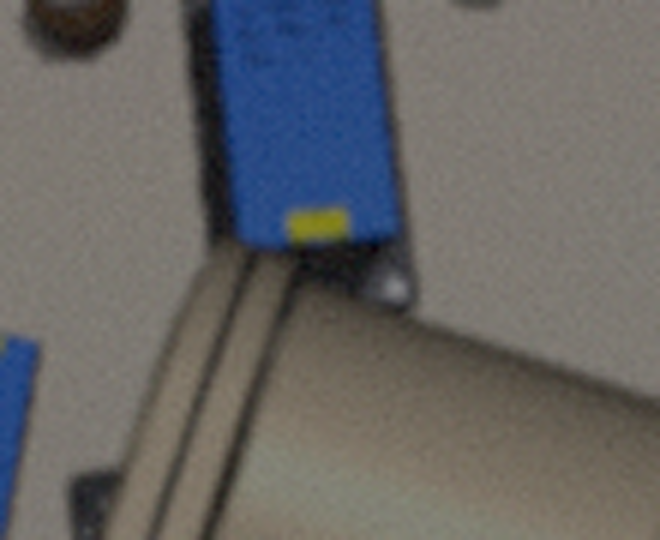

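Emit:
jog_arm([
  [0,-1.0,0,0,0,0,1],
  [0,-1.7,0,0,0,0,1],
  [0,-2.3,0,0,0,0,1],
  [0,-2.8,0,0,0,0,1],
])

```text
t: 9.1
tool_pos: [0.452, -0.0785, 0.0915]
orientation: [-1.297, 1.149, 1.296]
force: [0.0, 0.4, -1.7]
opening: 0.0194
```

Run:
```python
from h import *
s=robot.read_state();print(s['t'],s['tool_pos'],s['force'],s['wrist_torque'])
p,R=pry(0,.03,.0025);goto(p,R)
c=cam('side');im=c['frame']
cv2.imwrite('pics/s6.png',cv2.resize(im[130:230,200:330,::-1],None,fx=6,fy=6,interpolation=cv2.INTER_CUBIC))
```

```text
9.1 [ 0.45196438 -0.07847781  0.09153365] [ 0.0090645   0.41617721 -1.70621404] [ 0.0398606  -0.05858522 -0.05836298]
SHIFT [ 0.04 -2.09  0.01] TURN [0.06 0.02 0.08] rows>= 1.0
```

View pics/s6.png

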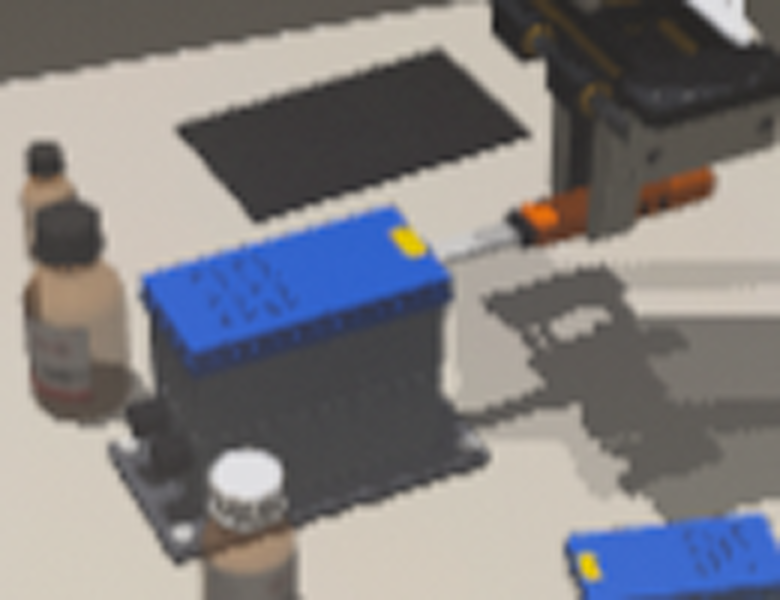

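Emit:
jog_arm([
  [0,-0.7,0,0,0,0,1],
  [0,-1.3,0,0,0,0,1],
  [0,-1.8,0,0,0,0,1],
  [0,-2.1,0,0,0,0,1],
  [0,-2.1,0,0,0,0,1],
])

```text
t: 9.78
tool_pos: [0.4733, -0.0759, 0.0916]
orientation: [-1.297, 1.149, 1.296]
force: [0.5, 0.5, -1.2]
opening: 0.0195
```

Run:
```python
from h import *
s=robot.read_state();print(s['t'],s['tool_pos'],s['force'],s['wrist_torque'])
for th in (6,12,18,24,30,34):
    p,R=pry(th,.03,.0005);goto(p,R)
```

```text
9.775 [ 0.4733365  -0.07594328  0.09163915] [ 0.50978914  0.4539022  -1.16492596] [0.05256982 0.06042788 0.01348344]
SHIFT [ 0.95 -0.03  0.01] TURN [ 0.06  0.02 -5.9 ] rows>= 1.0
SHIFT [ 1.64 -0.19  0.01] TURN [  0.06   0.03 -11.9 ] rows>= 2.0
SHIFT [ 2.31 -0.43  0.01] TURN [  0.06   0.03 -17.9 ] rows>= 2.0
SHIFT [ 2.95 -0.73  0.01] TURN [  0.06   0.03 -23.9 ] rows>= 3.0
SHIFT [ 3.56 -1.1   0.01] TURN [  0.06   0.04 -29.9 ] rows>= 3.0
SHIFT [ 3.94 -1.38  0.01] TURN [  0.05   0.04 -33.9 ] rows>= 4.0
```

Emit:
jog_arm([
  [0.6,0,0,0,0,-3,1],
  [0.95,0,0,0,0,-6,1],
  [1.3,-0.1,0,0,0,-9,1],
  [1.64,-0.2,0,0,0,-12,1],
  [1.64,-0.2,0,0,0,-12,1],
])

```text
t: 10.4
tool_pos: [0.4743, -0.0757, 0.0748]
orientation: [-1.377, 0.985, 1.142]
force: [-0.2, 0.3, -1.3]
opening: 0.0195
```

Run:
```python
from h import *
s=robot.read_state();print(s['t'],s['tool_pos'],s['force'],s['wrist_torque'])
for th in (12,18,24,30,34):
    p,R=pry(th,.03,.0005);goto(p,R)
c=cam('side');im=c['frame']
cv2.imwrite('pics/s7.png',cv2.resize(im[130:230,200:330,::-1],None,fx=6,fy=6,interpolation=cv2.INTER_CUBIC))
```

```text
10.4 [ 0.47432562 -0.07572116  0.0747727 ] [-0.20116546  0.34504989 -1.3064414 ] [0.03547117 0.32440357 0.08163522]
SHIFT [-0.03 -0.1  -0.  ] TURN [0.01 0.04 0.05] rows>= 1.0
SHIFT [ 0.68 -0.19 -0.  ] TURN [ 0.01  0.04 -5.95] rows>= 1.0
SHIFT [ 1.37 -0.36 -0.  ] TURN [ 1.000e-02  4.000e-02 -1.195e+01] rows>= 2.0
SHIFT [ 2.04 -0.6  -0.  ] TURN [ 1.000e-02  4.000e-02 -1.795e+01] rows>= 2.0
SHIFT [ 2.47 -0.79 -0.  ] TURN [ 1.000e-02  4.000e-02 -2.195e+01] rows>= 3.0
```

View pics/s7.png

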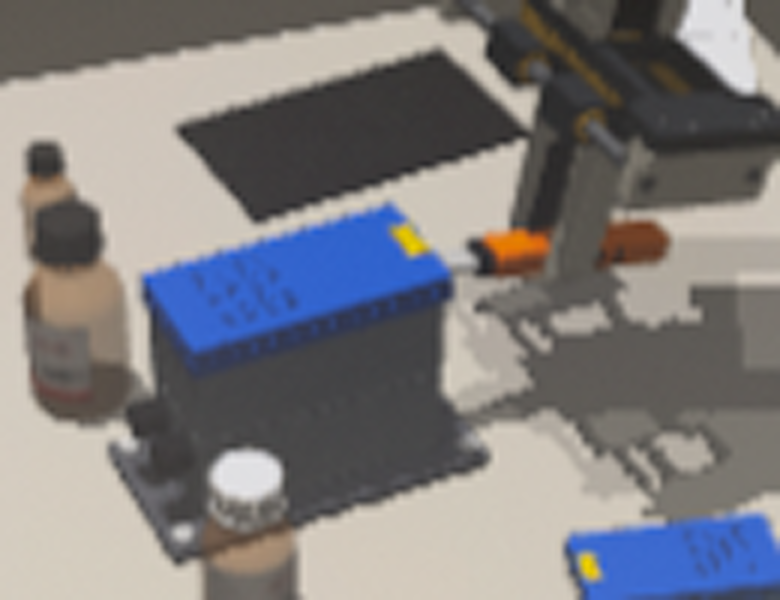

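Emit:
jog_arm([
  [0.3,-0.1,0,0,0,-3,1],
  [0.68,-0.15,0,0,0,-6,1],
  [1.0,-0.25,0,0,0,-9,1],
  [1.37,-0.35,0,0,0,-12,1],
  [1.37,-0.35,0,0,0,-12,1],
])

```text
t: 11.08
tool_pos: [0.4802, -0.0749, 0.062]
orientation: [-1.442, 0.82, 0.987]
force: [-0.1, -0.0, -1.1]
opening: 0.0195
```

Run:
```python
from h import *
s=robot.read_state();print(s['t'],s['tool_pos'],s['force'],s['wrist_torque'],s['opening'])
for th in (24,30,36):
    p,R=pry(th,.03,.0005);goto(p,R)
c=cam('side');im=c['frame']
cv2.imwrite('pics/s8.png',cv2.resize(im[130:230,200:330,::-1],None,fx=6,fy=6,interpolation=cv2.INTER_CUBIC))
```

```text
11.075 [ 0.480196   -0.07492214  0.06198981] [-0.06590402 -0.01687678 -1.05138051] [0.07357665 0.33300736 0.0122916 ] 0.019533123276170523
SHIFT [ 0.01 -0.05 -0.01] TURN [-0.02  0.07 -0.08] rows>= 1.0
SHIFT [ 0.71 -0.14 -0.01] TURN [-0.03  0.07 -6.08] rows>= 1.0
SHIFT [ 1.4  -0.31 -0.01] TURN [ -0.03   0.07 -12.08] rows>= 2.0
```

View pics/s8.png

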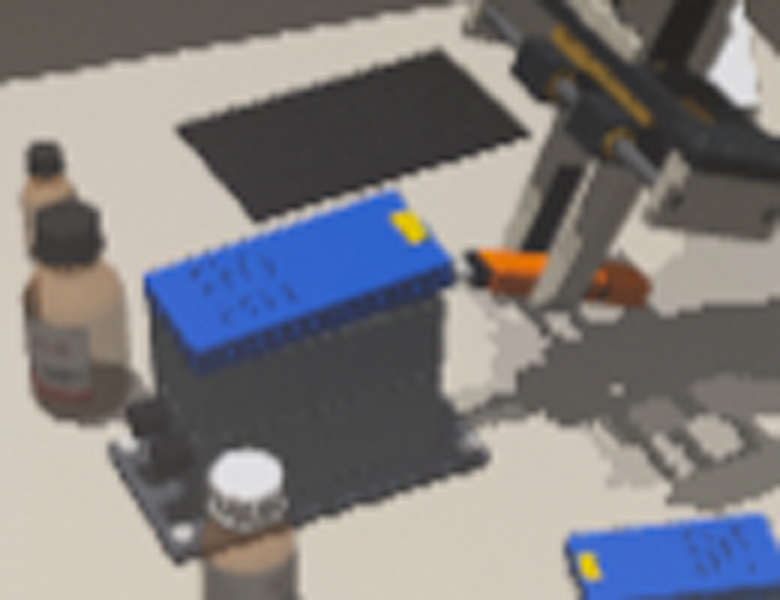

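Emit:
jog_arm([
  [0.35,-0.1,0,0,0,-3,1],
  [0.71,-0.14,0,0,0,-6,1],
  [1.05,-0.2,0,0,0,-9,1],
  [1.05,-0.2,0,0,0,-9,1],
])

```text
t: 11.62
tool_pos: [0.4897, -0.0755, 0.0549]
orientation: [-1.482, 0.697, 0.871]
force: [-0.4, 1.0, 0.5]
opening: 0.0196
```

Run:
```python
from h import *
s=robot.read_state();print(s['t'],s['tool_pos'],s['force'],s['wrist_torque'],s['opening'])
for th in (0,30,36,40):
    p,R=pry(th,.03,.0005);goto(p,R)
c=cam('side');im=c['frame']
cv2.imwrite('pics/s9.png',cv2.resize(im[130:230,200:330,::-1],None,fx=6,fy=6,interpolation=cv2.INTER_CUBIC))
```

```text
11.625 [ 0.48972412 -0.0754961   0.05485241] [-0.44664239  0.99721278  0.49135427] [0.12181866 0.3156127  0.18914549] 0.01960124456982308
SHIFT [-3.81 -0.43  0.17] TURN [ 0.    0.13 32.75] rows>= 4.0
SHIFT [-0.38  0.38  0.16] TURN [-0.03  0.13  2.75] rows>= 1.0
SHIFT [0.32 0.32 0.16] TURN [-0.04  0.12 -3.25] rows>= 1.0
SHIFT [0.79 0.24 0.16] TURN [-0.04  0.12 -7.25] rows>= 1.0
```

View pics/s9.png

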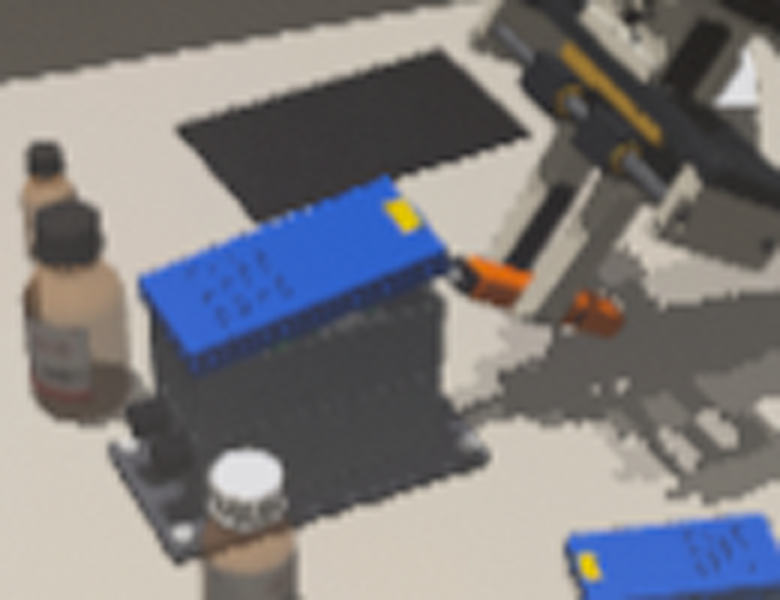

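Run:
```python
from h import *
for th,d,dz in ((24,.026,.001),(14,.02,.003),(8,.005,.006),(3,-.02,.01)):
    p,R=pry(th,d,dz);goto(p,R)
```

```text
SHIFT [-1.19  0.73  0.16] TURN [-0.01  0.13  8.72] rows>= 1.0
SHIFT [-2.79  0.98  0.16] TURN [ 0.    0.13 18.72] rows>= 2.0
SHIFT [-4.44  1.93  0.16] TURN [1.000e-02 1.300e-01 2.472e+01] rows>= 3.0
SHIFT [-6.76  3.56  0.17] TURN [1.000e-02 1.300e-01 2.972e+01] rows>= 3.0
```

Emit:
jog_arm([
  [-0.6,0.5,0.05,0,0,4,1],
  [-1.2,0.75,0.1,0,0,8.7,1],
  [-2.0,0.9,0.16,0,0.1,14,1],
  [-2.8,1.0,0.16,0,0.1,18.7,1],
  [-2.8,1.0,0.16,0,0.1,18.7,1],
])

```text
t: 12.3
tool_pos: [0.4682, -0.077, 0.0749]
orientation: [-1.392, 0.957, 1.115]
force: [0.5, 1.1, -1.4]
opening: 0.0192
```

Run:
```python
from h import *
s=robot.read_state();print(s['t'],s['tool_pos'],s['force'],s['wrist_torque'],s['opening'])
for th,d,dz in ((8,.005,.006),(3,-.02,.01),(0,-.04,.03)):
    p,R=pry(th,d,dz);goto(p,R)
c=cam('side');im=c['frame']
cv2.imwrite('pics/s10.png',cv2.resize(im[130:230,200:330,::-1],None,fx=6,fy=6,interpolation=cv2.INTER_CUBIC))
```

```text
12.3 [ 0.4681694  -0.0770132   0.07488258] [ 0.51332301  1.09965889 -1.43667846] [-0.00936681  0.17579313 -0.01369679] 0.019194169554621558
SHIFT [-1.13  1.65  0.06] TURN [ 0.09 -0.07  6.09] rows>= 1.0
SHIFT [-2.81  3.93  0.06] TURN [ 0.09 -0.07 11.09] rows>= 2.0
SHIFT [-5.84  5.27  0.06] TURN [ 0.09 -0.08 14.09] rows>= 2.0
```

View pics/s10.png

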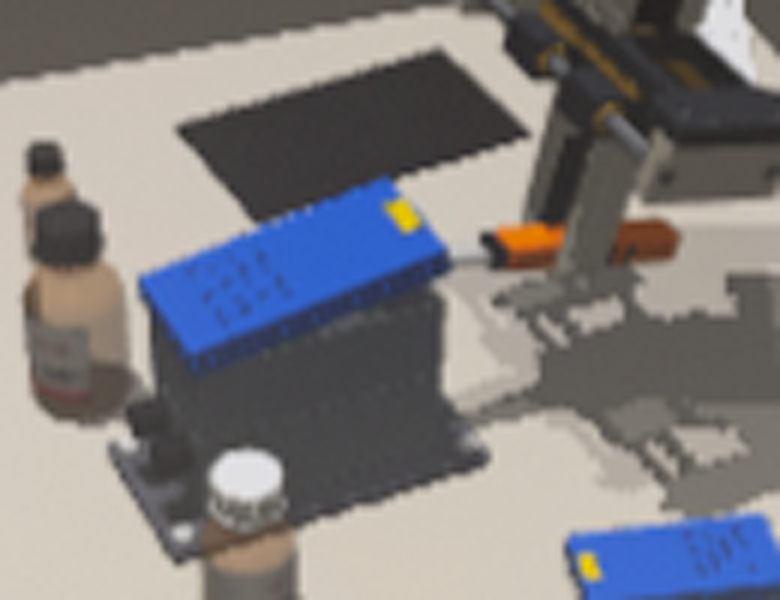

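Cover stays raised with the blade free (yellow mark at crop (405,215)). I pull the tool out.

Emit:
jog_arm([
  [-0.5,0.9,0,0,0,3,1],
  [-1.1,1.7,0,0,0,6,1],
  [-1.9,2.8,0,0,0,8.5,1],
  [-2.8,3.9,0,0,0,11,1],
  [-5.8,5.3,0,0,0,14,1],
])

```text
t: 12.98
tool_pos: [0.3999, -0.0839, 0.1153]
orientation: [-1.294, 1.151, 1.3]
force: [-0.1, -0.4, -1.6]
opening: 0.0197
```

Run:
```python
from h import *
s=robot.read_state();print(s['t'],s['tool_pos'],s['force'],s['q'])
goto([.4699,-.297,.16],Rt(np.radians(12.3)))
c=cam('side');im=c['frame']
cv2.imwrite('pics/s11.png',cv2.resize(im[100:230,180:330,::-1],None,fx=5,fy=4.6,interpolation=cv2.INTER_CUBIC))
Rm=Ro.from_rotvec(s['orientation']).as_matrix();tx=-Rm[:,1]
for e in (LT,-.0623):
    q=proj(c,s['tool_pos']-Rm[:,0]*OFF+tx*e);print((q-[180,100])*[5,4.6])
```

```text
12.975 [ 0.39994193 -0.08393804  0.11525786] [-0.11356067 -0.36406198 -1.630525  ] [-3.32704829e-01 -3.38175063e-01  2.11513851e+00  2.33272692e-04
  1.36778513e+00 -2.02327720e+00]
SHIFT [ -4.52  -4.39 -21.98] TURN [-5.44  0.1  -0.15] rows>= 4.0
[519.23406828 284.39359864]
[770.49321472 218.11551854]
```

View pics/s11.png

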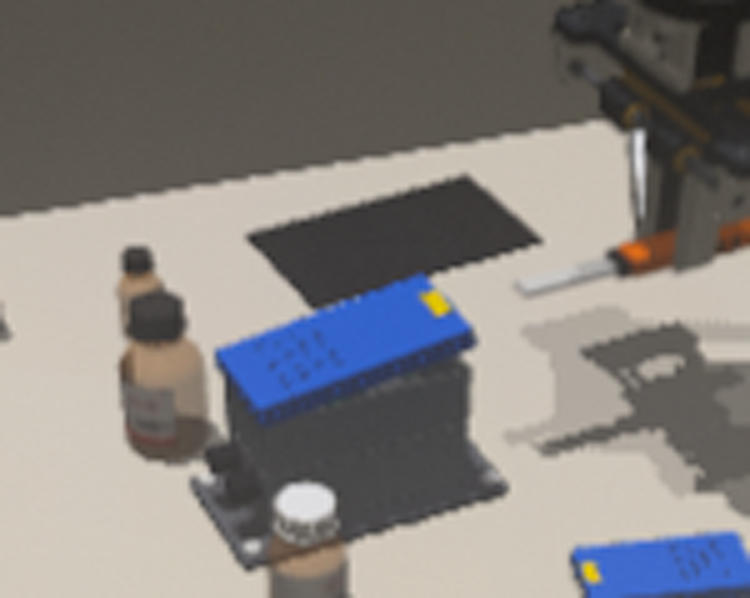

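Run:
```python
from h import *
c=cam('top')
f=lambda p,z:onz(c,340+(p[0]+.5)/6-.5,190+(p[1]+.5)/6-.5,z)
C=np.array([f(p,.004)[:2] for p in ((82,100),(318,65),(402,470),(160,508))]);print(C.round(4),C.mean(0))
d1=C[0]-C[3];d2=C[1]-C[2];print(np.linalg.norm(d1),np.linalg.norm(d2),np.degrees(np.arctan2(d1[1],d1[0])),np.degrees(np.arctan2(d2[1],d2[0])))
ctr=C.mean(0);y=np.radians(11.5)
p=ctr-.0177*np.array([np.cos(y),np.sin(y)]);print(p)
goto([*p,.16],Rt(y))
```

```text
[[ 0.5644 -0.2442]
 [ 0.5801 -0.3411]
 [ 0.4171 -0.3675]
 [ 0.4008 -0.271 ]] [ 0.49060226 -0.30595034]
0.16574199599691378 0.1650758340068949 9.31367357913711 9.1835156358972
[ 0.47325759 -0.30947916]
SHIFT [ -4.07  -4.33 -23.14] TURN [-4.64 -0.11  0.23] rows>= 4.0
```

Run:
```python
from h import *
goto([.473,-.306,.13],Rt(np.radians(10)))
```

```text
SHIFT [ -1.07  -4.34 -22.78] TURN [-3.14 -0.11  0.23] rows>= 4.0
```

Emit:
jog_arm([
  [-2,-0.5,-6,-1,0,0.2,1],
  [-2,-1.5,-12,-2,0,0.2,1],
  [-1.5,-3,-17.5,-3.1,0,0.2,1],
  [-1.1,-4.3,-22.8,-3.1,0,0.2,1],
  [-1.1,-4.3,-22.8,-3.1,0,0.2,1],
])

```text
t: 13.7
tool_pos: [0.4724, -0.3088, 0.127]
orientation: [-1.334, 1.124, 1.333]
force: [-0.3, 1.0, -1.5]
opening: 0.0195
```

Run:
```python
from h import *
print(robot.read_state()['t'])
goto([.473,-.306,.0065],Rt(np.radians(10)))
```

```text
13.7
SHIFT [12.05 -0.1   0.27] TURN [-0.23 -0.02  0.  ] rows>= 2.0
```

Emit:
jog_arm([
  [5,-0.1,0.25,-0.2,0,0,1],
  [9,-0.1,0.25,-0.2,0,0,1],
  [11,-0.1,0.25,-0.2,0,0,1],
  [11.6,-0.1,0.25,-0.2,0,0,1],
  [11.8,-0.1,0.25,-0.2,0,0,1],
])

```text
t: 14.32
tool_pos: [0.4739, -0.3066, 0.0101]
orientation: [-1.338, 1.122, 1.334]
force: [-0.4, -0.5, -1.4]
opening: 0.0196
```

Run:
```python
from h import *
s=robot.read_state();print(s['t'],s['tool_pos'],s['force'])
```

```text
14.325 [ 0.4738807  -0.30660835  0.01013363] [-0.42569963 -0.4968128  -1.44353665]
```

Emit:
jog_arm([
  [0.25,0,0,0,0,0,1],
  [0.45,0,0,0,0,0,1],
  [0.45,0,0,0,0,0,1],
])

```text
t: 14.7
tool_pos: [0.4741, -0.3068, 0.006]
orientation: [-1.339, 1.122, 1.334]
force: [-0.1, 0.9, -1.1]
opening: 0.0194
```

Emit:
jog_arm([
  [0,0,0,0,0,0,0.7],
  [0,0,0,0,0,0,0.6],
  [0,0,0,0,0,0,0.6],
  [-2,0,0,0,0,0,0.6],
  [-7,0,0,0,0,0,0.5],
])

```text
t: 15.32
tool_pos: [0.4722, -0.3053, 0.0752]
orientation: [-1.334, 1.122, 1.338]
force: [0.4, -0.3, -0.1]
opening: 0.0432
```

Emit:
jog_arm([
  [-6,0,0,0,0,0,0.3],
  [-12,0,0,0,0,0,0],
  [-16,0,0,0,0,0,0],
  [-18,0,0,0,0,0,0],
])

```text
t: 15.82
tool_pos: [0.4734, -0.3062, 0.2597]
orientation: [-1.339, 1.122, 1.333]
force: [0.2, -0.8, -0.1]
opening: 0.0817
```

Run:
```python
from h import *
s=robot.read_state();print(s['t'],s['tool_pos'],s['force'])
cam('wrist','w12.png')
goto([.62,-.058,.32],Rt(BY))
```

```text
15.825 [ 0.47340188 -0.30622466  0.25970954] [ 0.19568552 -0.80881914 -0.10895586]
SHIFT [ -5.93 -18.73  21.92] TURN [ 3.18 -0.19  0.17] rows>= 5.0
```

View pics/w12.png

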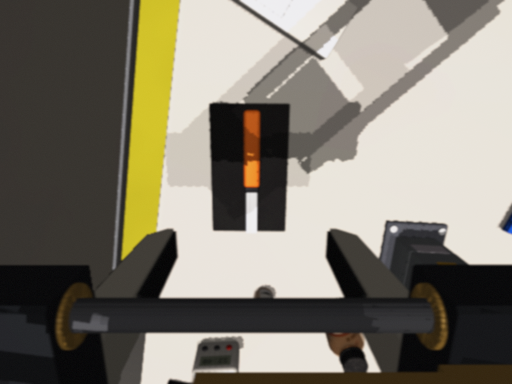

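Emit:
jog_arm([
  [-5.9,-2,2,0,0,0,0],
  [-5.9,-5.5,6.5,1,0,0,0],
  [-5.9,-9,11,2,0,0,0],
  [-5.9,-13,15.5,3.2,0,0,0],
  [-5.9,-17,19.5,3.2,0,0,0],
])

```text
t: 16.5
tool_pos: [0.6072, -0.0828, 0.3178]
orientation: [-1.298, 1.152, 1.294]
force: [-0.0, -0.4, 0.9]
opening: 0.0931
```

Emit:
jog_arm([
  [0,-2.5,3,0,0,0,0],
  [0,-3,3.6,0,0,0,0],
  [0,-3,3.6,0,0,0,0],
])

```text
t: 16.88
tool_pos: [0.6323, -0.0435, 0.3163]
orientation: [-1.297, 1.154, 1.296]
force: [-0.8, -1.0, 0.5]
opening: 0.0931
```

Run:
```python
from h import *
s=robot.read_state();print(s['t'],s['tool_pos'])
c=cam('wrist','w13.png')
im=c['frame'];hsv=cv2.cvtColor(im,cv2.COLOR_RGB2HSV)
for n,X in dict(fl=BO-U*.062+ZZ*.125,rear=BO+U*.062+ZZ*.109).items(): print(n,proj(c,X))
```

```text
16.875 [ 0.63233226 -0.04352172  0.31626173]
fl [237.90947582  77.94285288]
rear [239.56169465 190.60730252]
```

View pics/w13.png

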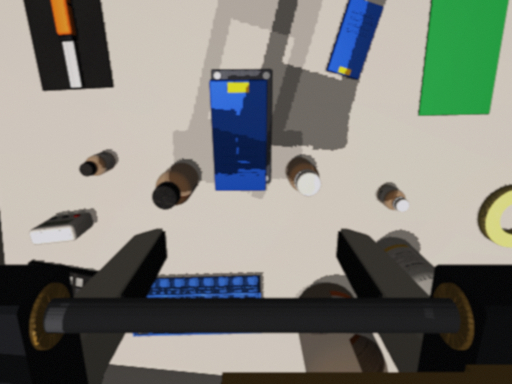

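Run:
```python
from h import *
c=cam('wrist');im=c['frame']
cv2.imwrite('pics/w13c.png',cv2.resize(im[60:220,130:340,::-1],None,fx=3.7,fy=3.7,interpolation=cv2.INTER_CUBIC))
V=np.array([-U[1],U[0],0])
for n,u,v,z,r in (('b',166,194.5,.103,.024),('a',307.5,183.5,.085,.0205)):
    X=onz(c,u,v,z);d=X-BO;print(n,X.round(4),'box',d@U,d@V,'x from',d@U-r,'inner gap to wall',abs(d@V)-r-.030)
```

```text
b [ 0.6782 -0.1412  0.103 ] box 0.06866419893056712 -0.08917328099432502 x from 0.04466419893056712 inner gap to wall 0.03517328099432501
a [0.649  0.0282 0.085 ] box 0.05968044750276518 0.08252536931294323 x from 0.039180447502765184 inner gap to wall 0.032025369312943225
```

View pics/w13c.png

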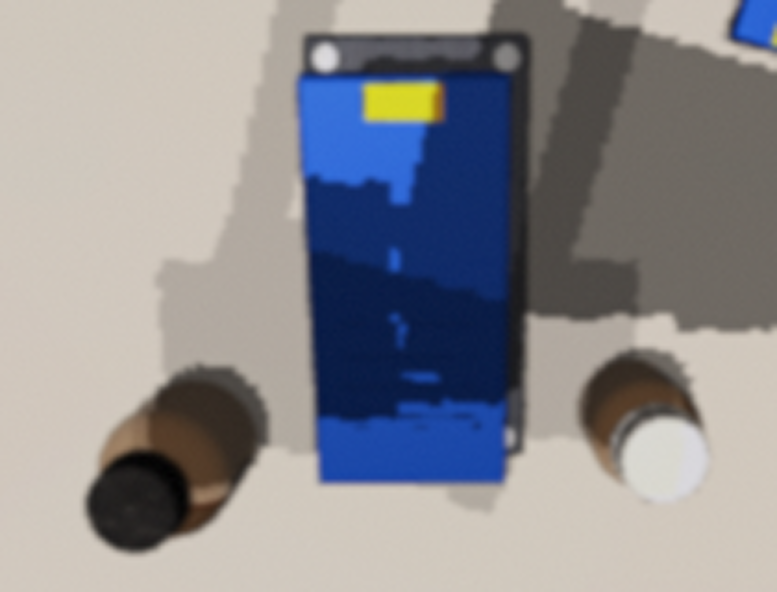

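```bash
cat >> h.py <<'E'
V=np.array([-U[1],U[0],0])
def grasp(back):
    R=Rt(BY,np.radians(8));X=R.as_matrix()[:,0]
    return BO-U*.003+V*.001+ZZ*.110+X*(.017-back),R
E
python3 - <<'E'
from h import *
for b in (.08,.03,0):
    p,R=grasp(b);print(p);goto(p,R)
E
```

```text
[ 0.58769647 -0.0612004   0.17238689]
SHIFT [14.5   4.61 -1.08] TURN [-0.08 -0.16 -8.02] rows>= 3.0
[ 0.59460618 -0.06037647  0.12287348]
SHIFT [19.45  3.91 -1.06] TURN [-0.08 -0.16 -8.02] rows>= 4.0
[ 0.598752   -0.05988211  0.09316544]
SHIFT [22.42  3.5  -1.05] TURN [-0.08 -0.16 -8.02] rows>= 4.0
```

Emit:
jog_arm([
  [4,3,-0.9,0,0,-4,0],
  [9,4.6,-1.05,0,0,-8,0],
  [13,4.6,-1.05,0,0,-8,0],
  [14.5,4.6,-1.05,0,0,-8,0],
  [14.5,4.6,-1.05,0,0,-8,0],
], squeeze=20)

```text
t: 17.6
tool_pos: [0.5877, -0.0617, 0.1726]
orientation: [-1.352, 1.045, 1.191]
force: [0.7, 1.0, 0.9]
opening: 0.093
```

Run:
```python
from h import *
print(robot.read_state()['t'])
for b in (.03,0):
    p,R=grasp(b);goto(p,R)
cam('wrist','w14.png');cam('side','s14.png')
```

```text
17.6
SHIFT [ 5.02 -0.    0.06] TURN [-0.13 -0.18 -0.04] rows>= 1.0
SHIFT [ 8.02 -0.    0.07] TURN [-0.13 -0.18 -0.04] rows>= 2.0
```

View pics/w14.png

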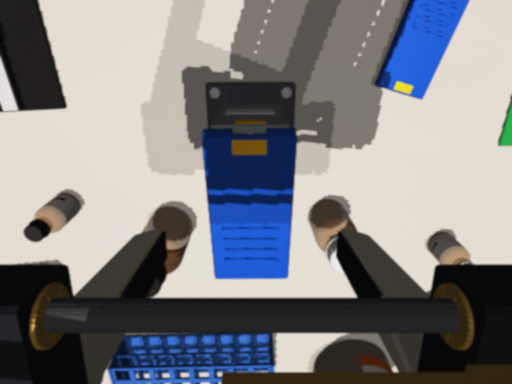

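View pics/s14.png

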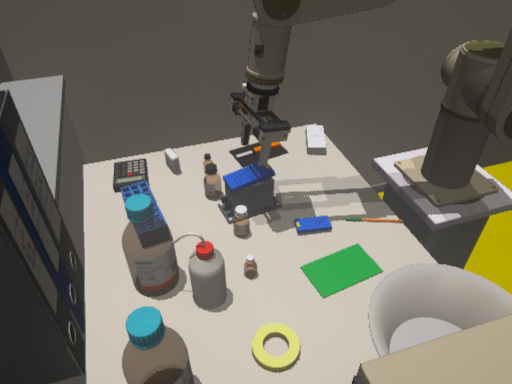

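Emit:
jog_arm([
  [3,0,0.05,0,0,0,0],
  [5.5,0,0.05,0,0,0,0],
  [7.2,0,0.05,0,0,0,0],
  [8,0,0.05,0,0,0,0],
  [8,0,0.05,0,0,0,0],
])

```text
t: 18.32
tool_pos: [0.6009, -0.06, 0.096]
orientation: [-1.355, 1.042, 1.188]
force: [-0.6, 0.5, 1.1]
opening: 0.0927
```

Run:
```python
from h import *
s=robot.read_state();print(s['t'],s['tool_pos'],s['force'])
p,R=grasp(0);goto(p,R)
cam('wrist','w15.png');c=cam('side');im=c['frame']
cv2.imwrite('pics/s15.png',cv2.resize(im[80:230,180:330,::-1],None,fx=4,fy=4,interpolation=cv2.INTER_CUBIC))
```

```text
18.325 [ 0.60092427 -0.06003041  0.09598581] [-0.64212925  0.53421043  1.06156065]
SHIFT [0.25 0.25 0.04] TURN [-0.07 -0.24  0.17] rows>= 1.0
```

View pics/s15.png

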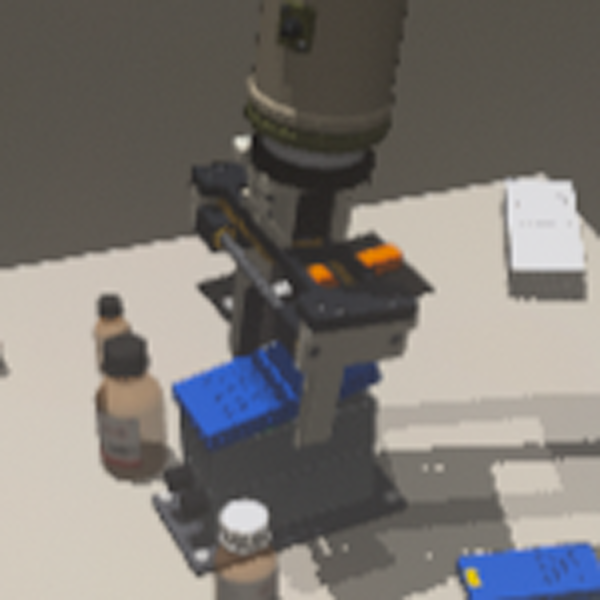

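Fingers straddle the cover. Closing.

Emit:
jog_arm([
  [0,0,0,0,0,0,0.3],
  [0,0,0,0,0,0,0.5],
  [0,0,0,0,0,0,0.6],
  [0,0,0,0,0,0,0.6],
  [0,0,0,0,0,0,0.6],
])

```text
t: 19.05
tool_pos: [0.6017, -0.0607, 0.0972]
orientation: [-1.357, 1.042, 1.186]
force: [1.6, -3.3, 1.3]
opening: 0.0597
```

Run:
```python
from h import *
s=robot.read_state();print(s['t'],s['tool_pos'],s['force'],s['opening'])
R=Ro.from_rotvec(s['orientation']);goto(s['tool_pos']+[0,0,.1],R)
```

```text
19.05 [ 0.60172684 -0.06069616  0.09721642] [ 1.621371   -3.31902213  1.26229168] 0.0596863442709422
SHIFT [-9.9  -1.44 -0.05] TURN [0. 0. 0.] rows>= 2.0
```

Emit:
jog_arm([
  [-0.7,-0.1,0,0,0,0,0.7],
  [-2,-0.29,0,0,0,0,0.7],
  [-4,-0.58,0,0,0,0,0.7],
  [-7,-1.0,0,0,0,0,0.7],
  [-9.9,-1.44,0,0,0,0,0.7],
])

```text
t: 19.68
tool_pos: [0.6016, -0.0599, 0.1991]
orientation: [-1.357, 1.041, 1.186]
force: [1.6, -0.5, -1.4]
opening: 0.0597
```

Run:
```python
from h import *
s=robot.read_state();print(s['t'],s['tool_pos'],s['force'],s['opening'])
cam('wrist','w16.png');cam('side','s16.png')
t=cam('top');im=t['frame'];hsv=cv2.cvtColor(im,cv2.COLOR_RGB2HSV);H,S,Vv=cv2.split(hsv)
m=((H>50)&(H<75)&(S>150)&(Vv>60)).astype(np.uint8)
k=max(cv2.findContours(m,0,2)[0],key=cv2.contourArea)
P=np.array([onz(t,*p[0],.004)[:2] for p in k])*1000
print(cv2.minAreaRect(P.astype(np.float32)))
```

```text
19.675 [ 0.60160652 -0.0598957   0.19908181] [ 1.57537099 -0.53249373 -1.35757699] 0.0596835412612504
((461.9225769042969, 220.6011199951172), (162.9652862548828, 94.09370422363281), 8.210984230041504)
```

View pics/s16.png

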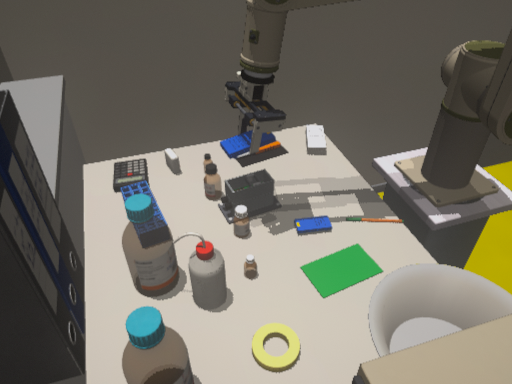

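View pics/w16.png

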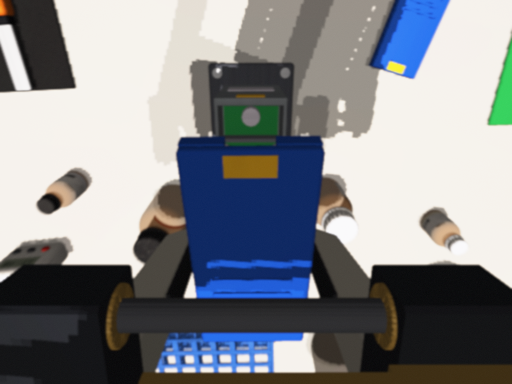

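Run:
```python
from h import *
c=cam('wrist');im=c['frame']
cv2.imwrite('pics/w16c.png',cv2.resize(im[120:360,160:340,::-1],None,fx=2.5*1.6,fy=2.5,interpolation=cv2.INTER_CUBIC))
c=cam('side');im=c['frame']
cv2.imwrite('pics/s16c.png',cv2.resize(im[60:170,210:320,::-1],None,fx=5.4,fy=5.4,interpolation=cv2.INTER_CUBIC))
```

```text
(no output)
```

View pics/w16c.png

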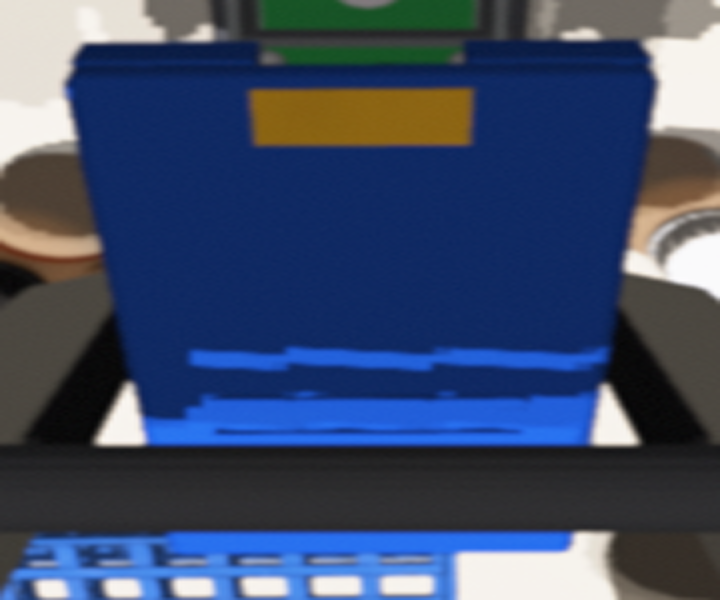

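View pics/s16c.png

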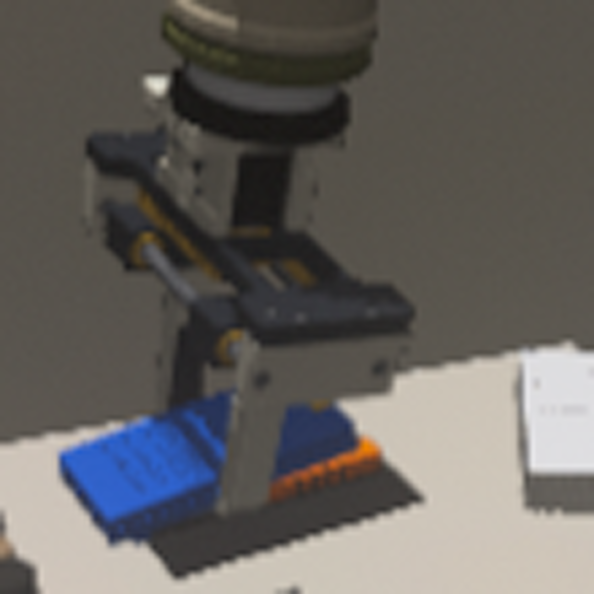

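Run:
```python
from h import *
c=cam('wrist');s=robot.read_state()
K=np.array([[c['f'],0,c['cx']],[0,c['f'],c['cy']],[0,0,1]])
o=np.array([[-62,30,7.5],[-62,-30,7.5],[62,30,7.5],[62,-30,7.5]])/1000.
# image right = +y world
i=np.array([[323,149.],[178,149.],[303,340],[202,340]])
ok,r,t=cv2.solvePnP(o,i,K,None,flags=cv2.SOLVEPNP_IPPE)
Rc=c['R'].T@cv2.Rodrigues(r)[0];tc=c['R'].T@(t[:,0]-c['t'])
e=cv2.projectPoints(o,r,t,K,None)[0][:,0]-i;print(e.round(1).tolist())
print('cover x',Rc[:,0],'z',Rc[:,2],'pos',tc)
Rm=Ro.from_rotvec(s['orientation']).as_matrix();print('gripper -y',-Rm[:,1],'TCP',s['tool_pos'])
print('cover pos in tool frame',Rm.T@(tc-s['tool_pos']))
print('cover pitch',np.degrees(np.arcsin(Rc[2,0])),'gripper',np.degrees(np.arcsin(-Rm[2,1])))
```

```text
[[0.8, -0.2], [-0.8, 0.4], [-0.6, 0.1], [0.6, -0.2]]
cover x [ 0.98569838  0.12407088 -0.11404002] z [0.1138425  0.00870395 0.99346068] pos [ 0.60087192 -0.05894391  0.20423325]
gripper -y [0.98308285 0.11569267 0.14199757] TCP [ 0.60076376 -0.05995067  0.19556969]
cover pos in tool frame [-0.00854815 -0.00145301  0.00094891]
cover pitch -6.5482579472980404 gripper 8.163453580311542
```

```bash
cat >> h.py <<'E'
RCG=None
def place(z,yaw=np.radians(8.5),ctr=(.462,.2206)):
    # cover pose relative to gripper, measured by PnP
    x=np.array([0.98569838,0.12407088,-0.11404002]);zc=np.array([0.1138425,0.00870395,0.99346068])
    Rc=np.stack([x,np.cross(zc,x),zc],1)
    gy=np.array([0.98308285,0.11569267,0.14199757]);gz=np.array([-gy[1],gy[0],0]);gz/=np.linalg.norm(gz)
    Rg=np.stack([np.cross(-gy,gz),-gy,gz],1)
    rel=Rg.T@Rc
    T=Ro.from_rotvec([0,0,yaw]).as_matrix()@rel.T
    p=np.array([*ctr,z])-T@np.array([-.00855,-.00145,.0009])
    return p,Ro.from_matrix(T)
E
python3 - <<'E'
from h import *
p,R=place(.15);print(p,R.as_matrix().round(3));goto(p,R)
E
```

```text
[0.46289317 0.21977659 0.14136639] [[ 0.252 -0.958 -0.14 ]
 [ 0.031 -0.136  0.99 ]
 [-0.967 -0.254 -0.005]]
SHIFT [ 3.75 11.09 29.41] TURN [-1.34 -0.26 -6.56] rows>= 6.0
```

Emit:
jog_arm([
  [0,2,5,0,0,-1,0.7],
  [0,4,10.5,-0.5,0,-2.5,0.7],
  [0.5,6,16,-0.8,0,-4,0.7],
  [1,8,21.5,-1,-0.2,-5.5,0.7],
  [2,9.5,26,-1.3,-0.2,-6.5,0.7],
])

```text
t: 20.6
tool_pos: [0.4779, 0.189, 0.1593]
orientation: [-1.411, 0.94, 1.122]
force: [0.6, 0.2, -1.6]
opening: 0.0601
```

Run:
```python
from h import *
print(robot.read_state()['t'],robot.read_state()['opening'])
p,R=place(.1);goto(p,R)
```

```text
20.6 0.060094582792143456
SHIFT [6.29 2.73 3.3 ] TURN [ 0.   -0.04 -0.12] rows>= 2.0
```

Emit:
jog_arm([
  [2,1.5,2,0,0,0,0.7],
  [5,2.7,3.3,0,0,0,0.7],
  [6.3,2.7,3.3,0,0,0,0.7],
  [6.3,2.7,3.3,0,0,0,0.7],
])

```text
t: 21.1
tool_pos: [0.4625, 0.219, 0.0898]
orientation: [-1.41, 0.943, 1.124]
force: [-0.2, -0.9, -0.5]
opening: 0.0597
```

Run:
```python
from h import *
s=robot.read_state();print(s['t'],s['tool_pos'],s['force'])
p,R=place(.1);goto(p,R)
cam('wrist','w17.png');c=cam('side');im=c['frame']
cv2.imwrite('pics/s17.png',cv2.resize(im[140:320,240:420,::-1],None,fx=3.3,fy=3.3,interpolation=cv2.INTER_CUBIC))
```

```text
21.1 [0.46245043 0.21900225 0.08977997] [-0.23950296 -0.85647202 -0.51818083]
SHIFT [-0.14 -0.09  0.07] TURN [ 0.01 -0.1  -0.29] rows>= 1.0
```

View pics/w17.png

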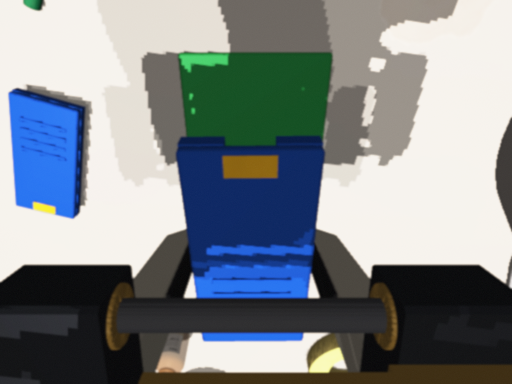

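View pics/s17.png

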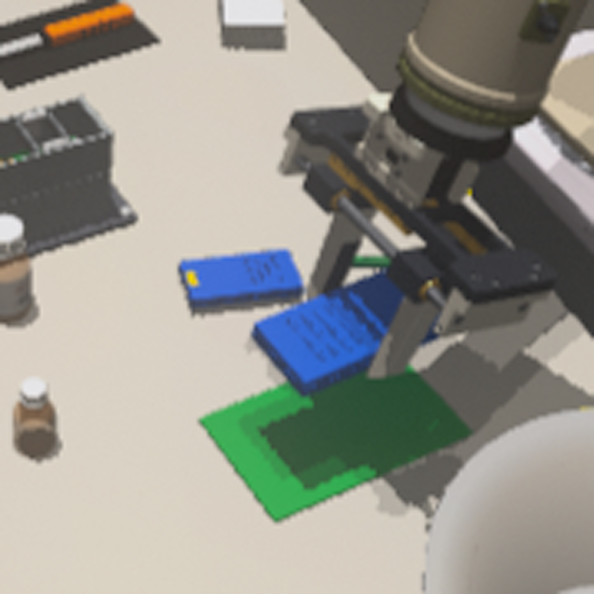

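Run:
```python
from h import *
t=cam('top');im=t['frame']
cv2.imwrite('pics/t18.png',cv2.resize(im[190:360,0:260,::-1],None,fx=3,fy=3))
print('base',onz(t,48,275,0)[:2])
for h in (.05,.1,.15,.2): print(h,'rimc',onz(t,30,275,h)[:2],'right edge',onz(t,97,275,h)[:2],'r',onz(t,30,275,h)[1]-onz(t,97,275,h)[1])
s=cam('side');
for h in (.1,.15,.2):
  for n,q in (('topmost',(30,208)),('right',(97,275))):
    print(h,n,proj(s,onz(t,*q,h)))
```

```text
base [0.38682917 0.49813346]
0.05 rimc [0.3874176  0.51421129] right edge [0.3898858  0.35796135] r 0.15624993630908768
0.1 rimc [0.38870413 0.48609564] right edge [0.39104762 0.33774025] r 0.14835538478883092
0.15 rimc [0.38999065 0.45797999] right edge [0.39220944 0.31751916] r 0.14046083326857406
0.2 rimc [0.39127718 0.42986435] right edge [0.39337126 0.29729807] r 0.1325662817483173
0.1 topmost [387.46226608 368.85719072]
0.1 right [404.83907966 271.95585982]
0.15 topmost [387.47719083 336.38907037]
0.15 right [404.28040504 248.53072013]
0.2 topmost [387.49253519 303.00812908]
0.2 right [403.69717536 224.07599072]
```

View pics/t18.png

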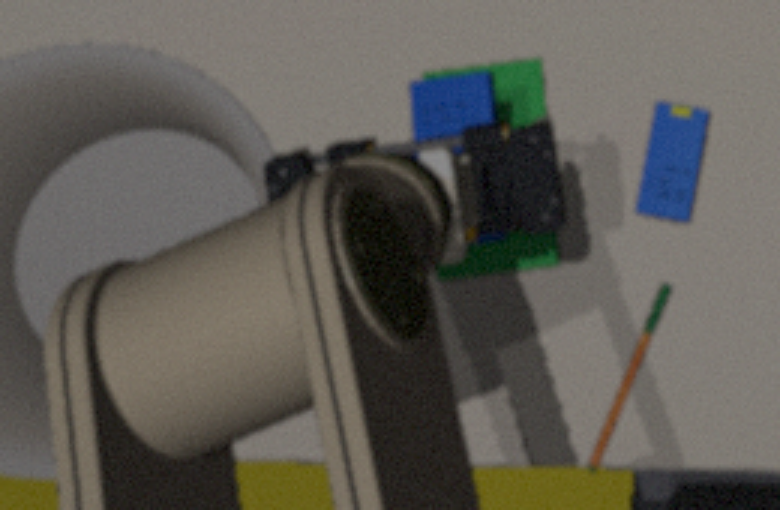

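Run:
```python
from h import *
s=robot.read_state();print(s['tool_pos'])
for z in (.06,.026,.0225):
    p,R=place(z,ctr=(.463,.216));goto(p,R)
```

```text
[0.46447819 0.21962913 0.09283792]
SHIFT [ 3.98  1.17 -0.41] TURN [-0.07 -0.03 -0.  ] rows>= 1.0
SHIFT [ 7.27  2.03 -0.4 ] TURN [-0.07 -0.03 -0.  ] rows>= 2.0
SHIFT [ 7.61  2.12 -0.39] TURN [-0.07 -0.03 -0.  ] rows>= 2.0
```

Emit:
jog_arm([
  [2,0.6,-0.3,0,0,0,0.7],
  [4,1.17,-0.4,0,0,0,0.7],
  [5.5,1.6,-0.4,0,0,0,0.7],
  [6.5,1.85,-0.4,0,0,0,0.7],
  [6.5,1.85,-0.4,0,0,0,0.7],
])

```text
t: 21.92
tool_pos: [0.4633, 0.2149, 0.0247]
orientation: [-1.41, 0.94, 1.121]
force: [-0.0, -0.8, -1.5]
opening: 0.0599
```

Run:
```python
from h import *
s=robot.read_state();print(s['t'],s['tool_pos'],s['force'],s['wrist_torque'])
for z in (.026,.0225):
    p,R=place(z,ctr=(.463,.216));goto(p,R)
c=cam('wrist');im=c['frame']
K=np.array([[c['f'],0,c['cx']],[0,c['f'],c['cy']],[0,0,1]])
cv2.imwrite('pics/w19.png',im[:,:,::-1])
c=cam('side');im=c['frame']
cv2.imwrite('pics/s19.png',cv2.resize(im[160:320,240:420,::-1],None,fx=4,fy=3.7,interpolation=cv2.INTER_CUBIC))
```

```text
21.925 [0.4633391  0.21492696 0.02471163] [-0.01866668 -0.7972162  -1.46689194] [-0.00841916  0.16710949 -0.03346173]
SHIFT [0.73 0.13 0.02] TURN [-0.07 -0.05 -0.07] rows>= 1.0
SHIFT [1.06 0.22 0.02] TURN [-0.07 -0.05 -0.07] rows>= 1.0
```

View pics/s19.png

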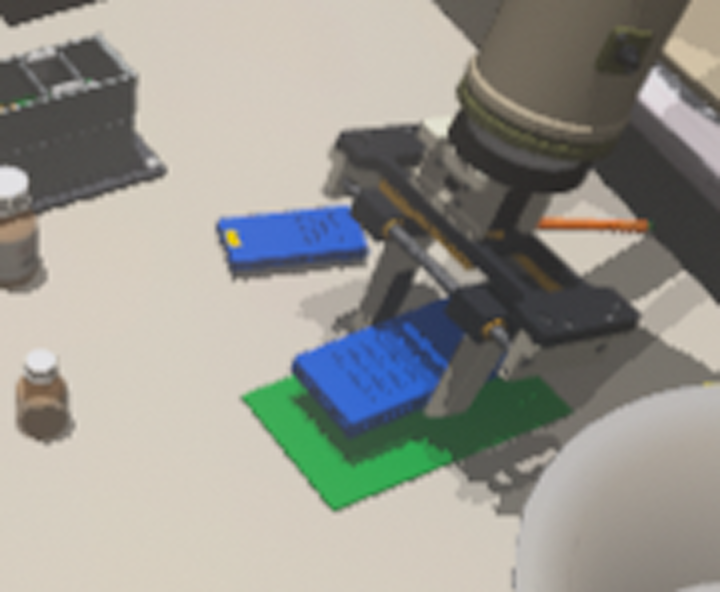

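View pics/w19.png

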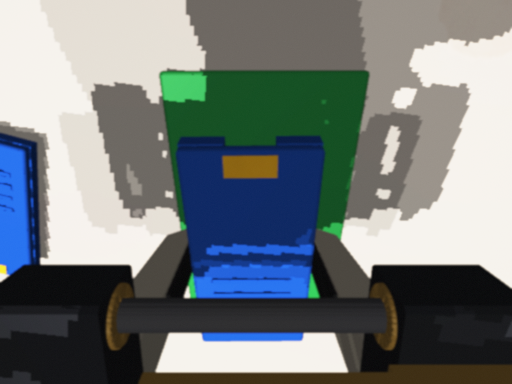

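Run:
```python
from h import *
c=cam('wrist');s=robot.read_state()
a=onz(c,161,71,.004);b=onz(c,368,71,.004);l=onz(c,180,231,.004);r=onz(c,345,236,.004)
print(a,b,np.linalg.norm(a-b));d=a-b  
m=(a+b)/2;n=np.array([-(b-a)[1],(b-a)[0],0]);n/=np.linalg.norm(n);n=n if n[0]>0 else -n
print('near mid',m,'dir',np.degrees(np.arctan2(n[1],n[0])),'centre',m+n*.085)
print('side dirs',[np.degrees(np.arctan2((q-p)[1],(q-p)[0])) for p,q in((a,l),(b,r))])
K=np.array([[c['f'],0,c['cx']],[0,c['f'],c['cy']],[0,0,1]])
o=np.array([[-62,30,7.5],[-62,-30,7.5],[62,30,7.5],[62,-30,7.5]])/1000.
i=np.array([[323,149.],[178,149.],[303,340],[202,340]])
ok,r_,t=cv2.solvePnP(o,i,K,None,flags=cv2.SOLVEPNP_IPPE)
Rc=c['R'].T@cv2.Rodrigues(r_)[0];tc=c['R'].T@(t[:,0]-c['t']);print('cover',tc,Rc[:,0],Rc[:,2])
```

```text
[0.38427337 0.1620126  0.004     ] [0.37067252 0.25821427 0.004     ] 0.09715835076556051
near mid [0.37747295 0.21011343 0.004     ] dir 8.047058181074204 centre [0.46163599 0.22201228 0.004     ]
side dirs [np.float64(7.1175083514907405), np.float64(9.990164997802653)]
cover [0.46293497 0.21626872 0.033741  ] [ 9.89044308e-01  1.47617753e-01 -5.96562091e-04] [ 0.00129544 -0.00463826  0.9999884 ]
```

Emit:
jog_arm([
  [0.4,0.1,0.1,0,0,0,0.7],
  [0.7,0.15,0.1,0,0,0,0.7],
  [0.95,0.2,0.1,0,0,0,0.7],
  [1.05,0.22,0.1,0,0,0,0.7],
  [1.05,0.22,0.1,0,0,0,0.7],
])

```text
t: 22.7
tool_pos: [0.4647, 0.2164, 0.0153]
orientation: [-1.41, 0.938, 1.119]
force: [-0.2, 0.3, -1.1]
opening: 0.06
```

Run:
```python
from h import *
s=robot.read_state();print(s['t'],s['tool_pos'],s['force'],s['wrist_torque'])
p,R=place(.0225,ctr=(.463,.216));goto(p,R)
```

```text
22.7 [0.46466758 0.21639698 0.01525415] [-0.15439401  0.32668738 -1.13245606] [-0.04891735  0.16161301  0.01124308]
SHIFT [ 0.11  0.13 -0.11] TURN [-0.07 -0.02  0.05] rows>= 1.0
```

Not yet touching (force z still −1.1 N, the cover's weight); a bit lower.

Emit:
jog_arm([
  [0.1,0.03,0,0,0,0,0.7],
  [0.2,0.06,0,0,0,0,0.7],
  [0.2,0.06,0,0,0,0,0.7],
])

```text
t: 23.08
tool_pos: [0.4645, 0.2163, 0.0131]
orientation: [-1.41, 0.938, 1.119]
force: [-0.3, -0.3, -0.8]
opening: 0.06
```

Run:
```python
from h import *
s=robot.read_state();print(s['t'],s['tool_pos'],s['force'],s['wrist_torque'])
```

```text
23.075 [0.46451222 0.21633886 0.01306976] [-0.3447497  -0.26597389 -0.8364538 ] [0.07420024 0.20313346 0.02797263]
```

Emit:
jog_arm([
  [0.1,0.03,0,0,0,0,0.7],
  [0.15,0.04,0,0,0,0,0.7],
  [0.15,0.04,0,0,0,0,0.7],
])

```text
t: 23.45
tool_pos: [0.4645, 0.2163, 0.0114]
orientation: [-1.41, 0.938, 1.12]
force: [-0.5, -0.1, -0.7]
opening: 0.0601
```

Run:
```python
from h import *
s=robot.read_state();print(s['t'],s['tool_pos'],s['force'],s['wrist_torque'])
c=cam('side');im=c['frame']
cv2.imwrite('pics/s20.png',cv2.resize(im[220:300,290:390,::-1],None,fx=7,fy=7,interpolation=cv2.INTER_CUBIC))
```

```text
23.45 [0.4644562  0.21631642 0.01144517] [-0.47708187 -0.10025374 -0.68103922] [ 0.0192858   0.17120364 -0.01474203]
```

View pics/s20.png

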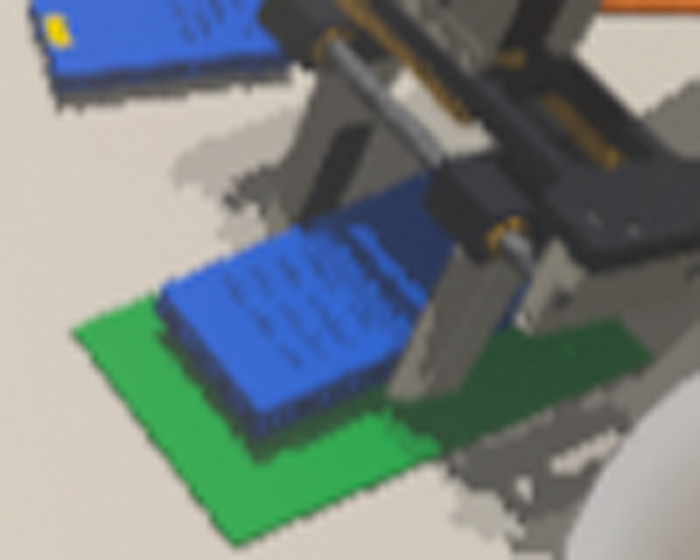

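Emit:
jog_arm([
  [0.1,0.03,0,0,0,0,0.7],
  [0.2,0.05,0,0,0,0,0.7],
  [0.2,0.05,0,0,0,0,0.7],
])

```text
t: 23.88
tool_pos: [0.465, 0.2166, 0.0102]
orientation: [-1.41, 0.937, 1.119]
force: [-4.7, -1.5, 9.0]
opening: 0.06
```

Run:
```python
from h import *
s=robot.read_state();print(s['t'],s['tool_pos'],s['force'],s['wrist_torque'])
```

```text
23.875 [0.46501343 0.21657601 0.01022862] [-4.68285291 -1.53761172  8.95256519] [-0.0123743   0.54398482  0.04176641]
```

Contact (9 N). Release and retreat along the finger direction.

Emit:
jog_arm([
  [0,0,0,0,0,0,0.3],
  [0,0,0,0,0,0,0.2],
  [0,0,0,0,0,0,0.15],
  [-2,0,0,0,0,0,0.15],
  [-6,-1,0,0,0,0,0.15],
])

```text
t: 24.5
tool_pos: [0.4571, 0.2151, 0.0689]
orientation: [-1.41, 0.942, 1.122]
force: [0.6, 0.3, 0.2]
opening: 0.0789
```

Emit:
jog_arm([
  [-5,0,0,0,0,0,0.1],
  [-10,0,0,0,0,0,0.1],
  [-14,0,0,0,0,0,0.1],
  [-14,0,0,0,0,0,0.1],
])

```text
t: 25.0
tool_pos: [0.4239, 0.212, 0.2088]
orientation: [-1.411, 0.935, 1.118]
force: [-0.0, 0.2, -0.3]
opening: 0.0837
```

Run:
```python
from h import *
s=robot.read_state();print(s['t'],s['tool_pos'],s['force'],s['opening'])
cam('wrist','w21.png');cam('side','s21.png');cam('top','t21.png')
```

```text
25.0 [0.42392341 0.21200297 0.20879493] [-0.01893566  0.15271858 -0.2704139 ] 0.08374353920583422
```

View pics/w21.png

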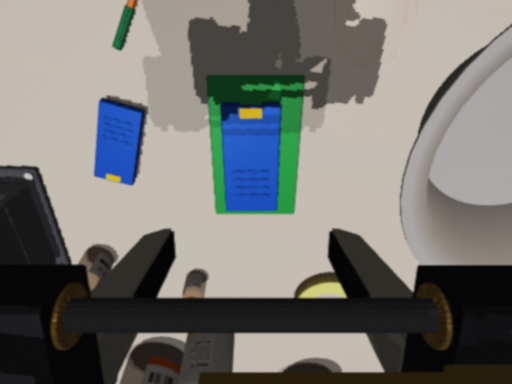

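View pics/s21.png

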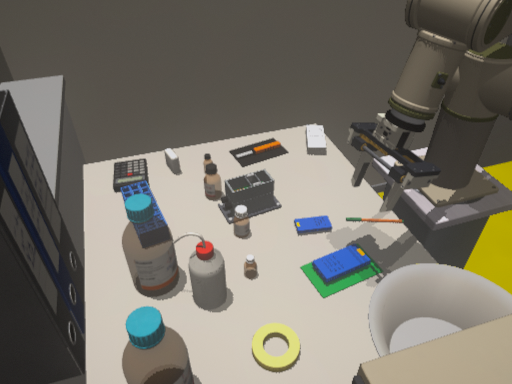

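View pics/t21.png

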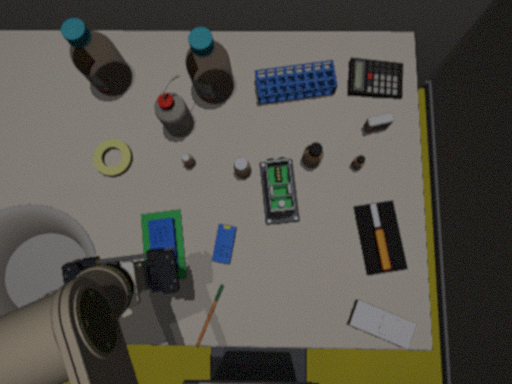

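Run:
```python
from h import *
c=cam('wrist');im=c['frame'];V_=cv2.cvtColor(im,cv2.COLOR_RGB2HSV);H,S,V2=cv2.split(V_)
def rect(m,z):
    m=m.astype(np.uint8);m[:,:200]=0;m[:,320:]=0;m[:70]=0;m[225:]=0
    k=np.vstack([q for q in cv2.findContours(m,0,2)[0] if cv2.contourArea(q)>20])
    P=np.array([onz(c,*p[0],z)[:2] for p in k])*1000
    return cv2.minAreaRect(P.astype(np.float32))
print('cover',rect((H>100)&(H<125)&(S>120)&(V2>50),.030))
print('mat',rect(((H>45)&(H<80)&(S>120)&(V2>40)),.004))
```

```text
cover ((459.3996887207031, 216.7278289794922), (124.398193359375, 58.861061096191406), 8.42973518371582)
mat ((458.93695068359375, 221.08444213867188), (166.0238037109375, 97.61123657226562), 8.074227333068848)
```

Run:
```python
from h import *
print(robot.read_state()['t']);print(ticket.close_job())
```

```text
25.2
the job is handed in; nothing more can be done
None
```

The job is done and handed in at 25.2 s of the 64 s allowed. No verdict comes back from the hand-in.

- **Prying:** I put the blade about 30 mm into the notch and levered it over the box edge to about 33°. The cover popped loose and stayed up after I pulled the blade out. I did not take hold of it before then.
- **Tool:** It is back on its black mat, near the middle, and the later pictures still show it there.
- **Cover:** It lies right side up and flat on the green mat. Its centre is about 4 mm from the mat's centre and its yaw is within 0.5° of the mat's. Part of that offset was deliberate, to keep the gripper clear of the white bucket.
- **Bottles:** By eye, both bottles are at the same pixels in the top view as at the start.
- **Forces:** The highest force in my readings was about 10 N, when the cover touched down.

**What disagreed:**
- I tilted the gripper the wrong way when I gripped the loose cover, about 15° off its slope. The grip held, and I corrected for it by levelling the cover before laying it down.
- The cover touched the mat about 3–4 mm lower than I had calculated, so I lowered it in small steps until the force reading showed contact.

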